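# Post the two finished test cassettes into the returns box

## Task

Two finished test cassettes lie crossed on the table, one on top of the other, with a specimen cup standing close to them: push both, one after the other, all the way through the narrow slot in the front of the grey returns box, so that they drop inside and the flap behind the slot swings shut. Leave the cassettes that lie on cup lids, and the cups, lid, pen and stamp, standing or lying where they are.

Things in the scene. Friction and masses are not known exactly. Their poses are not given: they have to be found in the camera images.
- cassette_1_c (a point): white flat test cassette with a blue end, 31 wide (its x) x 100 long (its y) x 5 mm thick, about 20 g. Point at its centre, half-way up (2.5 mm above its underside). This is the lower one of the crossed pair and lies flat on the table, to be posted. Either end may go first.
- cassette_2_c (a point): white flat test cassette with a blue end, 31 wide (its x) x 100 long (its y) x 5 mm thick, about 20 g. Point at its centre, half-way up (2.5 mm above its underside). This is the upper one of the crossed pair: it lies roughly at right angles across cassette_1 (underside 5 mm above the table, both ends overhanging), to be posted. Either end may go first.
- returns_box: Grey slippery metal box, fixed. Origin on the table below its upper front face (x = 0); x runs level into the box, y along the front, z up. 140 deep (x -10 to 130) x 90 wide x 117 mm high, clear window on top. Below z = 85 mm the front stands 10 mm forward (x = -10 mm). From it a level tongue 22 wide, top z = 85 mm, reaches out to x = -72 mm; jaws that hold a cassette can straddle it.
- slot (a point): Middle of the slot's mouth, in the upper front face (x = 0), 90 mm above the table; axes as the box's. Slot 36 mm wide (y), 10 mm high (z 85 to 95 mm), wall 4 mm; tongue and lip below it are level at 85 mm up to x = -6 mm, then a gap opens downward: a cassette whose rear end is pushed level with the upper face (x = 0) drops 19 mm to the inner floor (z = 66 mm).
- flap (a joint): Black spring flap that hangs just behind the slot and closes it (hinge above the slot): 0 rad = hanging shut, up to 1.5 rad = pushed inward and up. It yields to under 0.5 N from a cassette pushed in, presses lightly on the cassette as it passes and swings shut by itself behind it.
- cup_01_c (a point): Closed specimen cup with yellow screw lid, 68 mm diameter (body 62), 62 mm high, loose, upright; it stands close to the crossed cassettes, in the corner between one end of each, so that fingers have no room at those two ends. Point at its centre, 31 mm above the table. Leave it.
- cup_02_c (a point): Another closed specimen cup, 68 mm diameter, 62 mm high, loose, upright, between the crossed cassettes and the returns box, with cassette_3 on its lid. Point at its centre, 31 mm above the table. Leave it.
- cassette_3_c (a point): white flat test cassette with a blue end, 31 wide (its x) x 100 long (its y) x 5 mm thick, about 20 g. Point at its centre, half-way up (2.5 mm above its underside). It lies on the lid of cup_02, about 62 mm above the table: its test is still running. Leave it.
- date_stamp_c (a point): Black self-inking stamp, 40 (x) x 67 (y) x 78 mm high, standing near the right side of the returns box as the robot sees it. Point at its centre, 39 mm above the table. Leave it.
- lid_b_c (a point): Loose yellow cup lid lying on the table, 68 mm diameter, 17 mm high. Point at its centre. Leave it.
- ball_pen_c (a point): White ball pen lying on the table, 11 x 145 (its y) x 9 mm. Point at its centre. Leave it.
- cassette_1: Same cassette as point cassette_1_c; origin in the middle of its underside.
- cassette_2: Same cassette as point cassette_2_c; origin in the middle of its underside.
Mind the look-alikes: they are no part of the job. Of the things that look like the returns_box, the larger one is meant.

How it is judged:
At the end, for the whole second after the job is handed in: Both cassettes of the crossed pair lie at rest inside the returns box (dropped flat on its floor or on one another: centre at least 35 mm behind the upper front face, between the side walls and lower than 76.5 mm above the table), and the flap hangs shut again (under 0.15 rad) (x of cassette_1_c in the frame of returns_box between 0.035 and 0.13 m and y of cassette_1_c in the frame of returns_box between -0.042 and 0.042 m and z of cassette_1_c in the frame of returns_box between 0.06 and 0.0765 m and linear speed of each of cassette_1, cassette_2 below 0.02 m/s and x of cassette_2_c in the frame of returns_box between 0.035 and 0.13 m and y of cassette_2_c in the frame of returns_box between -0.042 and 0.042 m and z of cassette_2_c in the frame of returns_box between 0.06 and 0.0765 m and value of joint flap below 0.15 rad); the robot touches nothing.
It fails at once if a specimen cup is shifted by more than 20 mm or tipped (distance of any of cup_01_c, cup_02_c from where it was at the start of the episode above 0.02 m or angle between any of cup_01_c, cup_02_c's own z axis and vertical above 0.3 rad).
It fails at once if the cassette on the cup lid is shifted by more than 20 mm (distance of cassette_3_c from where it was at the start of the episode above 0.02 m).
It fails at once if the stamp is shifted by more than 20 mm or tipped (distance of date_stamp_c from where it was at the start of the episode above 0.02 m or angle between date_stamp_c's own z axis and vertical above 0.3 rad).
It fails at once if the lid or the pen is shifted by more than 20 mm (distance of any of lid_b_c, ball_pen_c from where it was at the start of the episode above 0.02 m).
It also fails if it takes over 72 s, if anything falls off the work surface, if the arm or the gripper's body presses on something with over 40 N, if the wrist force passes 120 N, or if a joint passes its speed limit or range.

## Robot

A 7-joint arm with a two-finger parallel gripper is mounted at the origin on the work surface; the furniture and walls round the work are solid. World frame = base frame: x ahead of the robot, y to its left, z up, the work surface at z = 0. Lengths are in m, angles in rad, forces in N, time in s.
With the tool pointing down it reaches from about 0.4 to 0.85 m from the base axis. Payload 10.4 kg.
Tool frame: the origin (TCP) lies midway between the tips of the shut fingers; the grasp point (between the pads) lies 19 mm behind it; z points along the fingers, y is the direction in which the jaws open and shut (so a half turn about z gives the same grasp; the last joint's range is limited). The gripper opens to 85 mm and grips with 20 to 120 N. Pads are 22 mm wide; open, the fingers measure 114 mm over their backs; the gripper's body (76 mm by 85 mm) begins 54 mm behind the grasp point. The pads swing forward as they close: fully open they stand 13 mm farther back than shut.
Start: joints at [-1.24, 0.332, -0.065, 1.46, 0.022, 1.35, -0.088], TCP at [0.217, 0.586, 0.231] pointing down, gripper open.
Joint ranges: [-2.6, 2.6], [-0.5, 2.12], [-1.47, 1.34], [0.16, 2.42], [-1.27, 4.41], [0.06, 2.06], [-2.6, 2.6]. Speed limits (rad/s): [2.22, 2.22, 2.79, 2.79, 3.14, 3.14, 3.14].

## Interface

Orientations are given as a unit quaternion [w, x, y, z].
In Python, from workcell import r gives the robot as it stands.
- The arm moves only by the tool play_rows, never from a script. Its argument "plan" is a list of rows, each an object of numbers: "hand": the opening, from -1 (shut) to 1 (fully open), so that 0 is half open; "dx", "dy", "dz": the shift along the tool's x, y, z in mm; "twist": the turn about the tool's z in degrees. In form: [{"hand": .., "dx": .., "dy": .., "dz": .., "twist": ..}, ...]. A call has 1 to 8 rows; each row is the pose to reach, as a shift and turn from the pose commanded when the call began, along the tool's axes at that moment; what a row does not reach only later rows make up. A row lasts 1/10 s, in which the tool goes at most 50 mm and 8.59 degrees, less where a joint would pass 70% of its speed; a pose out of reach is approached as far as the arm can. A call with a gripper value outside its range is refused whole. The fingers move at their own pace and stop on an object; "grip_force" is the grip in N (left out, the last holds). Time passes only in rows, so rows that repeat a pose let the fingers close. It gives the time, the measured TCP pose, the force and the opening at its end, in the units of the state.
- r.get_obs(): the state, without advancing time (a new reading comes with each control period).
- r.camera(name): name is "scene" or "side" or "wrist"; returns the picture (420x560x3 uint8, red, green, blue); there is no depth.
- r.camera_info(name): a dict with "fx", "fy", "cx", "cy" (pixels), "R" (3x3) and "t" (3): a world point X has camera coordinates R X + t; the wrist camera has in their place "tool_from_camera" (4x4, takes a point from camera to tool coordinates, whose origin is the TCP and whose axes are the flange's). Camera axes: x right, y down, z forward; pixel columns grow to the right and rows downward; lengths in m; the calibration is good to about 2 mm. A picture is of the moment at which its call begins: read the wrist's pose just before it. camera_info takes no time and is no camera call.
- r.hand_in(): hands the job in, once; it reports no verdict.
Trained networks look in the newest picture that a camera, given by its name, has taken for a name from the list of things; names that differ only in an ending like _2 or _b are one class to them, and where a whole thing is asked for, a point or a joint stands for the part that bears it (a point fixed in the world has none). Each returns a list of dicts, best first, with "conf" (0 to 1); they miss things now and then, are a little off and sometimes report something else, mostly with a low value. They report only what shows in the picture. A call takes as long as a camera call. They do not tell look-alikes from the thing itself.
- r.look_for(camera, name): "position" ([column, row] as shares, 0 to 1, of the picture: columns of its width, rows of its height, amid what is visible of it).
- r.regions_of(camera, name): "region" (420x560 bool, what is visible of it) and "position" ([column, row] as shares, 0 to 1, of the picture: columns of its width, rows of its height, amid what is visible of it).
The state is a dict: "clock": time; "qpos": joint angles; "qd": joint speeds; "tau": joint torques, N m; "ee_pos": TCP position; "ee_rot": TCP orientation; "contact_force": force on the tool from outside, world axes, zero at the start; "torque": the same for the moment, N m; "width": opening from 0.0 (shut) to 1.0 (fully open).
Only numpy, scipy, OpenCV 4.12 (cv2) and the standard library are available. Lean on these libraries where they do the work, as an engineer would, in place of code of your own. Each camera call takes 0.05 s, during which the arm holds its last target. There are 200 camera calls.

## Working session

There is one attempt and no reset: what is moved stays moved. The work goes in short steps, Python scripts to look and compute and a tool call to move; the robot and the scene stay as the last step left them, time stands still between calls to the robot, and variables do not carry over. Pictures are saved under pics/ and viewed, about 8 in all and at most 12, crops included, and the job is handed in when it is done.

Besides the shell and the picture viewer there is one more tool, called as name(argument=value, ...) on one line, values as JSON. play_rows: Moves the arm, as the interface text tells. Its arguments: {"type":"object","properties":{"plan":{"type":"array","items":{"type":"object","properties":{"hand":{"type":"number"},"dx":{"type":"number"},"dy":{"type":"number"},"dz":{"type":"number"},"twist":{"type":"number"}}}},"grip_force":{"type":"number"}},"required":["plan"]}

```bash
ls; mkdir -p pics
python3 - <<'E'
from workcell import r
import cv2, numpy as np
o=r.get_obs(); print({k:np.round(v,3) for k,v in o.items()})
for c in ["scene","side"]:
    im=r.camera(c); cv2.imwrite(f"pics/{c}0.png",im[:,:,::-1])
    i=r.camera_info(c); print(c,{k:np.round(v,3).tolist() for k,v in i.items()})
    for n in ["cassette_1","returns_box","slot","cup_01_c","date_stamp_c"]:
        try:
            for d in r.look_for(c,n): print(c,n,round(d["conf"],2),np.round(np.array(d["position"])*[560,420]))
        except Exception as e: print(n,e)
print(r.camera_info("wrist"))
a=cv2.imread("pics/scene0.png")
E
```

```text
pics
{'clock': np.float64(0.0), 'qpos': array([-1.24 ,  0.333, -0.065,  1.461,  0.022,  1.35 , -0.088]), 'qd': array([-0.002,  0.001,  0.002,  0.001, -0.001, -0.001, -0.   ]), 'tau': array([-1.0000e-03, -6.2545e+01,  4.9000e-02, -3.9159e+01,  1.6000e-02,
        1.0000e-02, -0.0000e+00]), 'ee_pos': array([0.216, 0.586, 0.231]), 'ee_rot': array([-0.   ,  0.176,  0.984, -0.001]), 'contact_force': array([-0.332,  0.157,  0.221]), 'torque': array([-0.075,  0.085, -0.022]), 'width': np.float64(0.996)}
scene {'fx': 507.72, 'fy': 507.72, 'cx': 281.999, 'cy': 205.859, 'R': [[0.671, -0.741, 0.003], [-0.464, -0.423, -0.778], [0.578, 0.521, -0.628]], 't': [-0.334, 0.293, 1.166]}
scene cassette_1 0.61 [232. 190.]
scene cassette_1 0.5 [366. 206.]
scene returns_box 0.91 [272. 264.]
scene returns_box 0.75 [367. 208.]
scene slot 0.91 [364. 203.]
scene slot 0.81 [274. 260.]
scene cup_01_c 0.81 [241. 163.]
scene date_stamp_c 0.82 [385. 235.]
side {'fx': 469.553, 'fy': 469.553, 'cx': 281.811, 'cy': 207.326, 'R': [[-1.0, -0.011, 0.013], [-0.017, 0.387, -0.922], [0.005, -0.922, -0.387]], 't': [0.479, 0.084, 1.318]}
side cassette_1 0.7 [260. 278.]
side cassette_1 0.53 [263. 275.]
side returns_box 0.86 [214. 192.]
side returns_box 0.69 [332. 203.]
side slot 0.76 [328. 204.]
side cup_01_c 0.72 [224. 278.]
{'fx': 375.185351584577, 'fy': 375.185351584577, 'cx': 277.83346958455473, 'cy': 209.4149716754393, 'tool_from_camera': array([[ 1.15509128e-03, -9.45221455e-01, -3.26427737e-01,
         8.38051146e-02],
       [ 9.99999228e-01,  1.24114326e-03, -5.53410323e-05,
         4.72116651e-04],
       [ 4.57453117e-04, -3.26427421e-01,  9.45222159e-01,
        -1.41887257e-01],
       [ 0.00000000e+00,  0.00000000e+00,  0.00000000e+00,
         1.00000000e+00]])}
```

View pics/scene0.png

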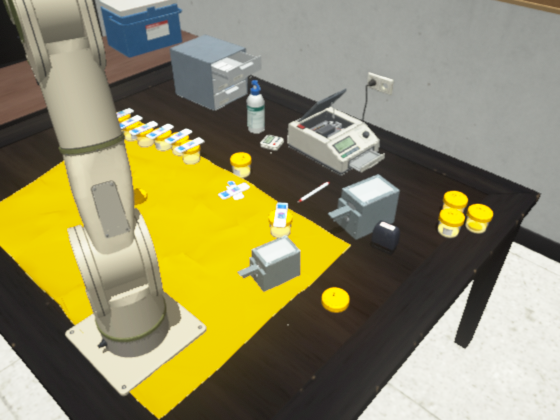

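View pics/side0.png

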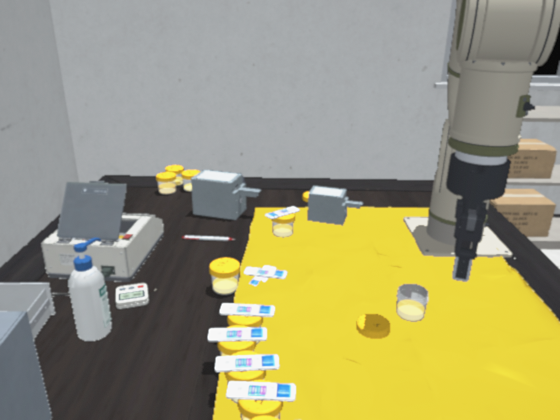

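Candidates for the pair: the crossed pair at scene (235,190) / side (265,275), the cassette on cup_02 at scene (281,215), and the row on lids at scene (125–190, 115–150). I choose the crossed pair. The larger box is at scene (367,208) / side (218,193), with the stamp beside it. The smaller one at scene (272,264) is the look-alike.

```bash
cat > h.py <<'E'
from workcell import r
import numpy as np, cv2
from scipy.spatial.transform import Rotation as Rn
def tool():
    o=r.get_obs(); T=np.eye(4); T[:3,:3]=Rn.from_quat(np.roll(o["ee_rot"],-1)).as_matrix(); T[:3,3]=o["ee_pos"]; return T
def cam(c,T=None):
    i=r.camera_info(c); K=np.array([[i["fx"],0,i["cx"]],[0,i["fy"],i["cy"]],[0,0,1]])
    if c=="wrist":
        W=np.linalg.inv((tool() if T is None else T)@i["tool_from_camera"]); return K,W[:3,:3],W[:3,3]
    return K,np.array(i["R"]),np.array(i["t"])
def ray(C,p):
    K,R,t=C; d=R.T@np.linalg.solve(K,[p[0],p[1],1]); return -R.T@t,d/np.linalg.norm(d)
def plane(C,p,z):
    o,d=ray(C,p); return o+d*(z-o[2])/d[2]
def proj(C,X):
    K,R,t=C; q=K@(R@np.asarray(X)+t); return q[:2]/q[2]
def tri(*cp):
    A=np.zeros((3,3));b=np.zeros(3);n=[]
    for C,p in cp:
        o,d=ray(C,p);M=np.eye(3)-np.outer(d,d);A+=M;b+=M@o;n.append((M,o))
    x=np.linalg.solve(A,b); return x,[round(1000*np.linalg.norm(M@(x-o)),1) for M,o in n]
E
python3 - <<'E'
from h import *
np.set_printoptions(precision=3,suppress=True)
S,D=cam("scene"),cam("side")
print("pair",tri((S,(235,190)),(D,(264,274))), plane(S,(235,190),.005),plane(D,(264,274),.005))
print("cup1",plane(S,(241,157),.062),plane(D,(225,267),.062))
print("cas3",plane(S,(281,215),.067),plane(D,(284,212),.067))
print("box",tri((S,(367,208)),(D,(218,193))))
print("tongue tip",plane(S,(333,216),.085),plane(D,(260,192),.085))
print("pen",plane(S,(300,199),.005),plane(S,(327,184),.005))
print("stamp",plane(S,(385,235),.04))
print("lid",plane(S,(141,196),.017))
for c in ("scene","side"):
    a=cv2.imread(f"pics/{c}0.png")
    x,y=((210,130) if c=="scene" else (170,160)); a=a[y:y+150,x:x+200]
    cv2.imwrite(f"pics/{c}0c.png",cv2.resize(a,None,fx=4,fy=4,interpolation=cv2.INTER_CUBIC))
E
```

```text
pair (array([0.522, 0.222, 0.005]), [np.float64(3.2), np.float64(3.2)]) [0.526 0.223 0.005] [0.519 0.225 0.005]
cup1 [0.61  0.278 0.062] [0.601 0.294 0.062]
cas3 [ 0.478 -0.015  0.067] [ 0.474 -0.003  0.067]
box (array([ 0.677, -0.164,  0.056]), [np.float64(2.3), np.float64(2.3)])
tongue tip [ 0.553 -0.135  0.085] [ 0.546 -0.108  0.085]
pen [0.628 0.043 0.005] [0.744 0.03  0.005]
stamp [ 0.629 -0.257  0.04 ]
lid [0.303 0.399 0.017]
```

View pics/scene0c.png

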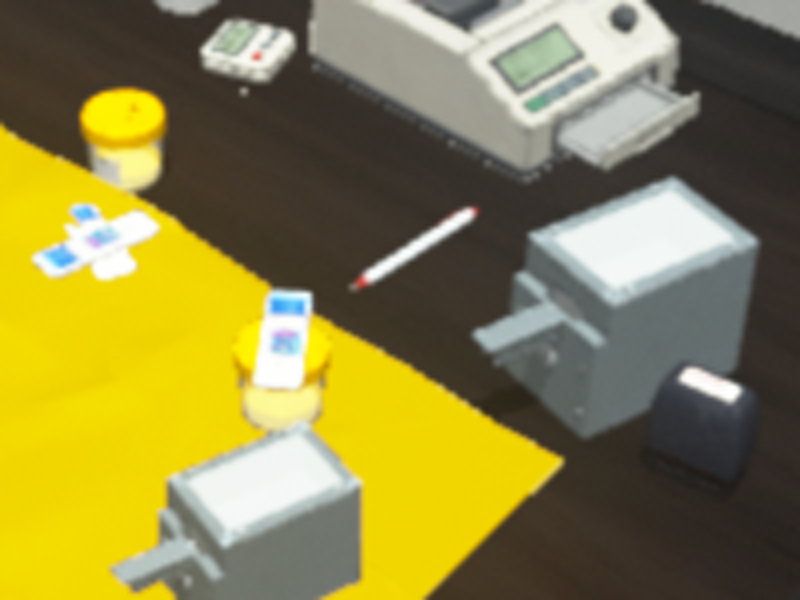

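The crop shows the crossed pair at crop (100,240). The upper cassette runs from its blue end at (60,257) to (155,225), and the lower from its blue end at (85,213) to (118,270). cup_01 is at (125,130). The large box has its tongue tip at (490,340) and the stamp to its right. I'll move above the pair for a close look.

play_rows(plan=[{"dx":-52,"dy":-30,"dz":4,"hand":0.2},{"dx":-104,"dy":-59,"dz":8,"hand":0.2},{"dx":-156,"dy":-89,"dz":12,"hand":0.2},{"dx":-208,"dy":-119,"dz":16,"hand":0.2},{"dx":-260,"dy":-148,"dz":20,"hand":0.2},{"dx":-312,"dy":-178,"dz":24,"hand":0.2},{"dx":-364,"dy":-207,"dz":28,"hand":0.2},{"dx":-413,"dy":-236,"dz":30,"hand":0.2}])

```text
schema error: expected keys hand, dx, dy, dz, twist
```

play_rows(plan=[{"dx":0,"dy":0,"dz":0,"hand":0.2}])

```text
schema error: expected keys hand, dx, dy, dz, twist
```

play_rows(plan=[{"dx":-52,"dy":-30,"dz":4,"hand":0.2,"twist":0},{"dx":-104,"dy":-59,"dz":8,"hand":0.2,"twist":0},{"dx":-156,"dy":-89,"dz":12,"hand":0.2,"twist":0},{"dx":-208,"dy":-119,"dz":16,"hand":0.2,"twist":0},{"dx":-260,"dy":-148,"dz":20,"hand":0.2,"twist":0},{"dx":-312,"dy":-178,"dz":24,"hand":0.2,"twist":0},{"dx":-364,"dy":-207,"dz":28,"hand":0.2,"twist":0},{"dx":-413,"dy":-236,"dz":30,"hand":0.2,"twist":0}])

```text
clock: 1.4
ee_pos: [0.4743, 0.2789, 0.2055]
ee_rot: [0.0, 0.176, 0.984, 0.0]
contact_force: [0.3, 0.6, -0.5]
width: 0.602
```

Run:
```python
from h import *
T=tool();print(np.round(T,4),r.get_obs()["width"])
im=r.camera("wrist");cv2.imwrite("pics/w1.png",im[:,:,::-1]);np.save("w1T.npy",T)
for d in r.look_for("wrist","cassette_1"): print(d["conf"],np.array(d["position"])*[560,420])
```

```text
[[-9.381e-01  3.464e-01  5.000e-04  4.743e-01]
 [ 3.464e-01  9.381e-01  6.000e-04  2.789e-01]
 [-2.000e-04  7.000e-04 -1.000e+00  2.055e-01]
 [ 0.000e+00  0.000e+00  0.000e+00  1.000e+00]] 0.6016417133918509
0.96 [234.304 229.614]
0.57 [264.096 237.216]
```

View pics/w1.png

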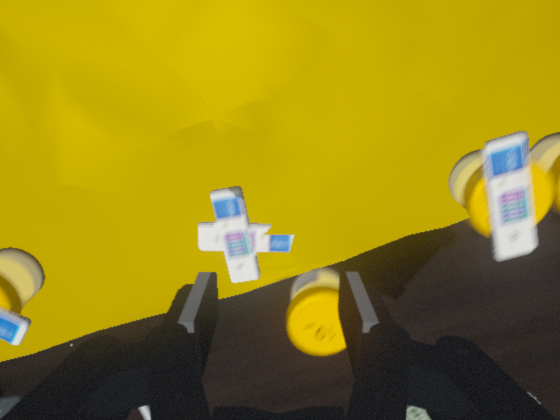

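The wrist picture shows the upper cassette from its blue end at (227,190) to its white end at (244,282). The lower one runs from white at (198,237) to blue at (294,243). cup_01 at (318,320) sits in the corner of upper-white and lower-blue. So the free ends are upper-blue (towards the robot) and lower-white (towards -y). I'll fit both rectangles.

```bash
cat >> h.py <<'E'
def rect(p,z,L=.1,W=.031):
    u=np.array([np.cos(p[2]),np.sin(p[2])]);v=np.array([-u[1],u[0]])
    return [np.r_[np.array(p[:2])+a*L/2*u+b*W/2*v,z] for a,b in((1,1),(1,-1),(-1,-1),(-1,1))]
def fit(C,mask,ps,zs):
    from scipy.optimize import minimize
    g=cv2.GaussianBlur(mask.astype(np.float32),(0,0),1.0)
    def cost(v):
        m=np.zeros(mask.shape,np.float32)
        for k,z in enumerate(zs):
            for zz in z:
                q=np.array([proj(C,X) for X in rect(v[3*k:3*k+3],zz)])
                cv2.fillConvexPoly(m,np.round(q*16).astype(np.int32),1.0,lineType=cv2.LINE_AA,shift=4) if False else cv2.fillConvexPoly(m,np.round(q*16).astype(np.int32),1.0,shift=4)
        return float(((cv2.GaussianBlur(m,(0,0),1.0)-g)**2).sum())
    x=np.ravel(ps); n=len(x); S=np.tile([.006,.006,.08],n//3)
    for _ in range(3):
        s=minimize(cost,x,method="Nelder-Mead",options=dict(initial_simplex=np.vstack([x,x+np.diag(S)]),maxfev=1500,xatol=1e-5)); x=s.x
    return x.reshape(-1,3),s.fun
E
python3 - <<'E'
from h import *
np.set_printoptions(precision=4,suppress=True)
im=cv2.imread("pics/w1.png");T=np.load("w1T.npy");C=cam("wrist",T)
m=np.zeros(im.shape[:2],np.uint8);m[180:290,190:305]=(im[180:290,190:305,0]>110);m[268:290,262:305]=0;m[:, 297:]=0
print(m.sum())
b2,w2=plane(C,(227,190),.01),plane(C,(244,282),.01)
b1,w1=plane(C,(294,243),.005),plane(C,(198,237),.005)
f=lambda b,w:[*(b+w)[:2]/2,np.arctan2(*(b-w)[1::-1])]
p,c=fit(C,m,[f(b2,w2),f(b1,w1)],[(.005,.01),(0,.005)])
print(f(b2,w2),f(b1,w1),np.linalg.norm(b2-w2),np.linalg.norm(b1-w1));print(p,np.degrees(p[:,2]),c)
np.save("p.npy",p)
cup=[plane(C,(316,322),.062)];print("cup",cup)
o=im.copy()
for q,z in((p[0],.01),(p[1],.005)): cv2.polylines(o,[np.array([proj(C,X) for X in rect(q,z)]).round().astype(int)],True,(0,0,255))
cv2.imwrite("pics/w1o.png",cv2.resize(o[170:370,170:370],None,fx=3,fy=3,interpolation=cv2.INTER_NEAREST))
S,D=cam("scene"),cam("side")
# box orientation from scene, top plane .117: crop coords/4+(210,130)
for n,q in dict(backleft=(677,180),backright=(755,240),frontright=(615,303),frontleft=(530,240)).items():
    print(n,plane(S,(210+q[0]/4,130+q[1]/4),.117))
E
```

```text
4425
[np.float64(0.5187930677884389), np.float64(0.21947625358709844), np.float64(2.921780171294361)] [np.float64(0.5261491054424234), np.float64(0.2269092521320831), np.float64(1.150091256991216)] 0.09836498784814109 0.09541382582899759
[[0.5183 0.2192 2.9723]
 [0.5241 0.2268 1.1671]] [170.303   66.8679] 598.9424438476562
cup [array([0.6006, 0.2696, 0.062 ])]
backleft [ 0.7554 -0.1428  0.117 ]
backright [ 0.7318 -0.2225  0.117 ]
frontright [ 0.6096 -0.1912  0.117 ]
frontleft [ 0.6272 -0.1079  0.117 ]
```

View pics/w1o.png

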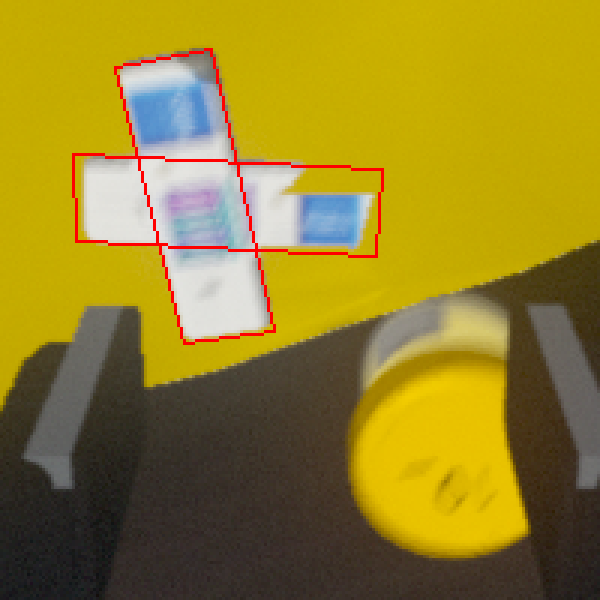

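play_rows(plan=[{"dx":-10,"dy":-24,"dz":40,"hand":0.0,"twist":-5},{"dx":-20.6,"dy":-48.4,"dz":85,"hand":0.0,"twist":-10.6},{"dx":-20.6,"dy":-48.4,"dz":130,"hand":0.0,"twist":-10.6},{"dx":-20.6,"dy":-48.4,"dz":165,"hand":0.0,"twist":-10.6},{"dx":-20.6,"dy":-48.4,"dz":165,"hand":0.0,"twist":-10.6}])

```text
clock: 2.0
ee_pos: [0.4728, 0.2265, 0.0363]
ee_rot: [-0.003, 0.084, 0.996, -0.002]
contact_force: [-0.8, 0.3, 0.5]
width: 0.505
```

Run:
```python
from h import *
T=tool();print(np.round(T,4),r.get_obs()["width"])
im=r.camera("wrist");np.save("w2T.npy",T);C=cam("wrist",T)
p=np.load("p.npy");o=im[:,:,::-1].copy()
for q,z in((p[0],.01),(p[1],.005)): cv2.polylines(o,[np.array([proj(C,X) for X in rect(q,z)]).round().astype(int)],True,(0,0,255))
cv2.imwrite("pics/w2.png",o)
```

```text
[[-0.9857  0.1681 -0.0067  0.4728]
 [ 0.1681  0.9858 -0.0042  0.2265]
 [ 0.0059 -0.0053 -1.      0.0363]
 [ 0.      0.      0.      1.    ]] 0.5054172879552272
```

View pics/w2.png

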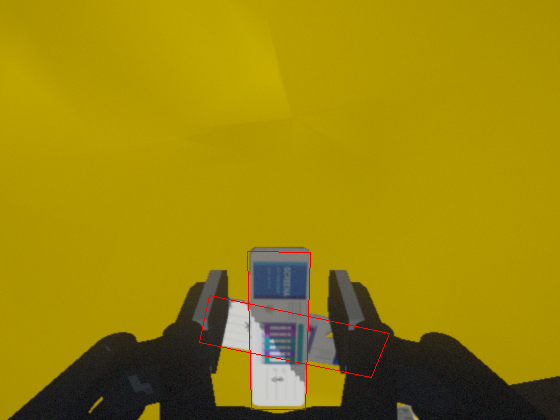

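Fit and grasp line up: cassette_2 lies at columns 248–310 between the fingertips at 215 and 345. I'll lower the gripper and close it.

play_rows(plan=[{"dx":0,"dy":0,"dz":20,"hand":0.0,"twist":0},{"dx":0,"dy":0,"dz":30,"hand":0.0,"twist":0},{"dx":0,"dy":0,"dz":35,"hand":0.0,"twist":0},{"dx":0,"dy":0,"dz":35,"hand":0.0,"twist":0}])

```text
clock: 2.45
ee_pos: [0.476, 0.2285, 0.0059]
ee_rot: [0.0, 0.084, 0.996, 0.0]
contact_force: [0.4, -0.1, -0.2]
width: 0.5
```

play_rows(plan=[{"dx":0,"dy":0,"dz":5,"hand":0.0,"twist":0},{"dx":0,"dy":0,"dz":5,"hand":0.0,"twist":0},{"dx":0,"dy":0,"dz":5,"hand":-0.4,"twist":0},{"dx":0,"dy":0,"dz":5,"hand":-0.6,"twist":0},{"dx":0,"dy":0,"dz":5,"hand":-0.6,"twist":0},{"dx":0,"dy":0,"dz":5,"hand":-0.6,"twist":0}], grip_force=40)

```text
clock: 3.05
ee_pos: [0.476, 0.2283, 0.0006]
ee_rot: [0.0, 0.084, 0.996, 0.0]
contact_force: [0.2, 0.4, 2.3]
width: 0.344
```

play_rows(plan=[{"dx":0,"dy":0,"dz":-15,"hand":-0.6,"twist":0},{"dx":0,"dy":0,"dz":-45,"hand":-0.6,"twist":0},{"dx":0,"dy":0,"dz":-85,"hand":-0.6,"twist":0},{"dx":0,"dy":0,"dz":-130,"hand":-0.6,"twist":0},{"dx":-15,"dy":-30,"dz":-160,"hand":-0.6,"twist":0},{"dx":-35,"dy":-65,"dz":-180,"hand":-0.6,"twist":0},{"dx":-55,"dy":-105,"dz":-200,"hand":-0.6,"twist":0},{"dx":-75,"dy":-145,"dz":-210,"hand":-0.6,"twist":0}])

```text
clock: 3.85
ee_pos: [0.5262, 0.0712, 0.2123]
ee_rot: [0.001, 0.084, 0.996, 0.001]
contact_force: [0.9, 0.0, 0.2]
width: 0.342
```

play_rows(plan=[{"dx":-22,"dy":-40,"dz":-15,"hand":-0.6,"twist":1},{"dx":-44,"dy":-80,"dz":-30,"hand":-0.6,"twist":2},{"dx":-66,"dy":-120,"dz":-45,"hand":-0.6,"twist":3},{"dx":-88,"dy":-160,"dz":-60,"hand":-0.6,"twist":4.3},{"dx":-109,"dy":-202,"dz":-90,"hand":-0.6,"twist":4.3},{"dx":-109,"dy":-202,"dz":-90,"hand":-0.6,"twist":4.3},{"dx":-109,"dy":-202,"dz":-90,"hand":-0.6,"twist":4.3}])

```text
clock: 4.55
ee_pos: [0.599, -0.1465, 0.3006]
ee_rot: [0.0, 0.123, 0.992, -0.0]
contact_force: [0.8, 0.4, -0.4]
width: 0.346
```

Run:
```python
from h import *
T=tool();print(np.round(T,4),r.get_obs()["width"])
im=r.camera("wrist");np.save("w3T.npy",T)
cv2.imwrite("pics/w3.png",im[:,:,::-1])
print([(d["conf"],np.array(d["position"])*[560,420]) for d in r.look_for("wrist","slot")])
```

```text
[[-9.697e-01  2.441e-01  7.000e-04  5.990e-01]
 [ 2.441e-01  9.697e-01 -7.000e-04 -1.465e-01]
 [-8.000e-04 -5.000e-04 -1.000e+00  3.006e-01]
 [ 0.000e+00  0.000e+00  0.000e+00  1.000e+00]] 0.3457828222746701
[(0.81, array([284.088, 211.89 ]))]
```

View pics/w3.png

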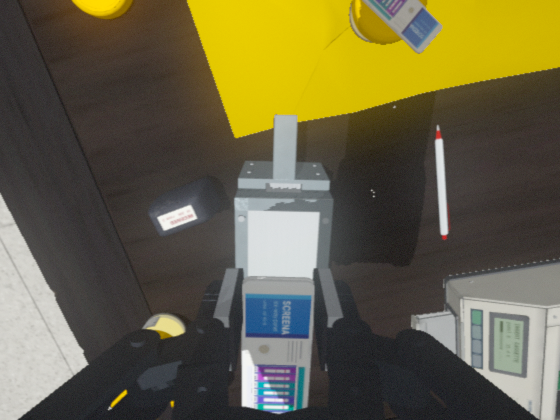

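The box lies almost square to the hand: tongue at cols 274–297 from row 115, upper front edge at about row 195, stamp to the left at (185,210). I'll zoom in for edges.

Run:
```python
from h import *
im=cv2.imread("pics/w3.png")
cv2.imwrite("pics/w3c.png",cv2.resize(im[105:255,220:345],None,fx=4,fy=4,interpolation=cv2.INTER_CUBIC))
```

```text
(no output)
```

View pics/w3c.png

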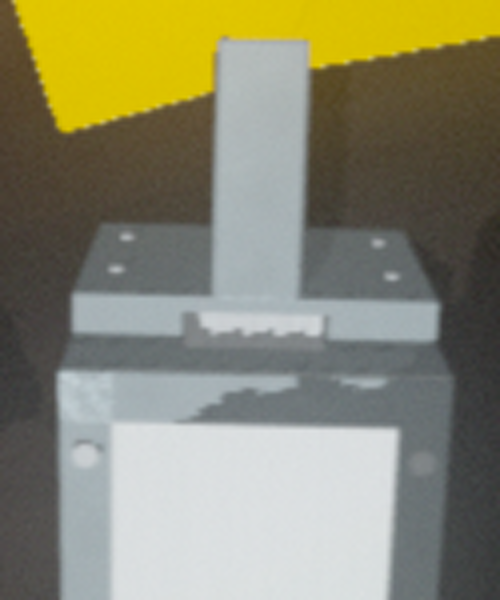

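Run:
```python
from h import *
from scipy.optimize import least_squares
np.set_printoptions(precision=4,suppress=True)
T=np.load("w3T.npy");C=cam("wrist",T)
P=[((218,40),(-.072,.011,.085)),((309,40),(-.072,-.011,.085)),((213,297),(-.010,.011,.085)),((300,300),(-.010,-.011,.085)),
((72,293),(-.01,.045,.085)),((438,303),(-.01,-.045,.085)),((57,372),(0,.045,.117)),((453,376),(0,-.045,.117))]
print(T[:3,1])
# image left = which world side?
px=np.array([np.array(a)/4+[220,105] for a,_ in P]);X=np.array([b for _,b in P])
L=plane(C,px[4],.085);R_=plane(C,px[5],.085);print(L,R_)
if L[1]<R_[1]: X[:,1]*=-1
def W(v,X): c,s=np.cos(v[2]),np.sin(v[2]);return np.c_[v[0]+c*X[:,0]-s*X[:,1],v[1]+s*X[:,0]+c*X[:,1],X[:,2]+v[3]]
f=lambda v:(np.array([proj(C,w) for w in W(v,X)])-px).ravel()
s=least_squares(f,[.618,-.15,-.24,0]);print(s.x,np.degrees(s.x[2]),s.fun.reshape(-1,2))
s3=least_squares(lambda v:f([*v,0]),[.618,-.15,-.24]);print(s3.x,np.degrees(s3.x[2]),np.abs(s3.fun).max())
np.save("box.npy",s3.x)
# check with fixed cameras: projected tongue tip
for c in("scene","side"): print(c,[proj(cam(c),w).round(1) for w in W([*s3.x,0],np.array([[-.072,0,.085],[0,.045,.117],[0,-.045,.117]]))])
# cassette pose in hand: visible rear end corners
b=s3.x;c_,s_=np.cos(b[2]),np.sin(b[2])
tcp=T[:3,3];d=tcp[:2]-b[:2];print("tcp in box",c_*d[0]+s_*d[1],-s_*d[0]+c_*d[1],"tool x ang",np.degrees(np.arctan2(T[1,0],T[0,0])))
for q in((246,279),(313,282)): print("cassette rear corner tool@z.307",(np.linalg.inv(T)@np.r_[plane(C,q,.310),1]))
```

```text
[ 0.2441  0.9697 -0.0005]
[ 0.5969 -0.186   0.085 ] [ 0.6212 -0.0995  0.085 ]
[ 0.6191 -0.1454 -0.2675 -0.002 ] -15.325191981569569 [[-0.5934 -0.3855]
 [ 0.2408  0.1497]
 [-0.5111 -0.0555]
 [ 0.0317 -0.324 ]
 [ 0.2534  0.1997]
 [-0.0489 -0.3306]
 [ 0.6179 -0.1936]
 [-0.0177  0.8987]]
[ 0.6187 -0.1453 -0.2675] -15.326264849343504 1.1023613329464013
scene [array([329.6, 215.2]), array([341.5, 188.6]), array([362.4, 205.9])]
side [array([259.3, 189.7]), array([230.9, 182. ]), array([241.7, 172.6])]
tcp in box -0.01868768079033897 -0.006384277593801564 tool x ang 165.86926513028843
cassette rear corner tool@z.307 [ 0.0086 -0.0123 -0.0094  1.    ]
cassette rear corner tool@z.307 [ 0.0073  0.0145 -0.0094  1.    ]
```

Run:
```python
from h import *
im=cv2.imread("pics/w3.png")
a=cv2.resize(im[260:420,205:355],None,fx=3.6,fy=3.6,interpolation=cv2.INTER_CUBIC)
s=r.camera("side");b=cv2.resize(s[120:240,190:290,::-1],None,fx=2.5,fy=4.8,interpolation=cv2.INTER_CUBIC)
b=cv2.resize(s[140:220,200:280,::-1],(256,256),interpolation=cv2.INTER_CUBIC)
o=np.zeros((576,796,3),np.uint8);o[:,:540]=a;o[:256,540:]=b;cv2.imwrite("pics/w3d.png",o)
C=cam("side");print(proj(C,tool()[:3,3]))
```

```text
[241.88501952 116.91895193]
```

View pics/w3d.png

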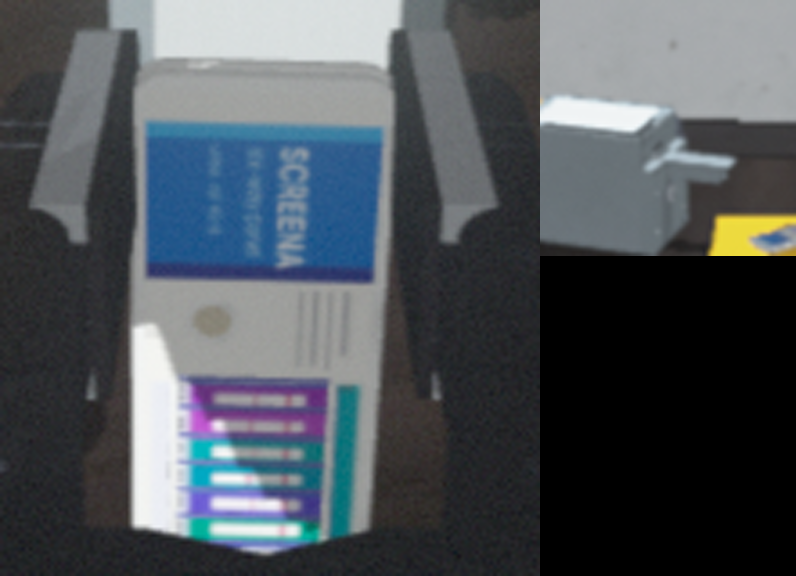

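```bash
cat > pnp.py <<'E'
from h import *
np.set_printoptions(precision=4,suppress=True)
def run(img,T3):
    a=cv2.imread("pics/w2.png",0);b=img;p=np.load("p.npy")[0]
    C2=cam("wrist",np.load("w2T.npy"));C3=cam("wrist",T3)
    m=np.zeros(a.shape,np.uint8);m[252:400,252:306]=255
    n=np.zeros(b.shape,np.uint8);n[275:410,240:318]=255
    s=cv2.SIFT_create(contrastThreshold=.01);sc=4
    up=lambda i,f:cv2.resize(i,None,fx=sc,fy=sc,interpolation=f)
    ka,da=s.detectAndCompute(up(a,2),up(m,0));kb,db=s.detectAndCompute(up(b,2),up(n,0))
    M=[x for x,y in cv2.BFMatcher().knnMatch(da,db,k=2) if x.distance<.8*y.distance]
    u=np.array([np.cos(p[2]),np.sin(p[2])]);v=np.array([-u[1],u[0]])
    f=lambda k:(np.array(k.pt)+.5)/sc-.5
    obj=[];pix=[]
    for x in M:
        w=plane(C2,f(ka[x.queryIdx]),.01)[:2]-p[:2];obj.append([w@u,w@v,0]);pix.append(f(kb[x.trainIdx]))
    obj=np.array(obj);pix=np.array(pix)
    ok,rv,tv,inl=cv2.solvePnPRansac(obj,pix,C3[0],None,reprojectionError=1.5,iterationsCount=2000)
    i=inl.ravel();print(len(M),len(i),"range",obj[i].min(0),obj[i].max(0))
    Tc=r.camera_info("wrist")["tool_from_camera"];R=cv2.Rodrigues(rv)[0]
    g=lambda X:(Tc@np.r_[R@X+tv.ravel(),1])[:3]
    for nme,X in dict(rear=[.05,0,0],mid=[0,0,0],front=[-.05,0,0],side=[0,.0155,0]).items(): print(nme,g(np.array(X))*1000)
if __name__=="__main__": run(cv2.imread("pics/w3.png",0),np.load("w3T.npy"))
E
python3 pnp.py
```

```text
44 16 range [ 0.007  -0.0077  0.    ] [0.0422 0.0003 0.    ]
rear [ 4.9162 -0.1711 -5.7187]
mid [-45.0677  -0.9225  -6.7428]
front [-95.0516  -1.674   -7.7669]
side [-44.8245 -16.4124  -7.2476]
```

PnP shows the cassette level in the hand, with its rear end 5–8 mm behind the TCP. Next I'll stage it in front of the slot.

play_rows(plan=[{"dx":30,"dy":3,"dz":10,"hand":-0.6,"twist":0},{"dx":62,"dy":6,"dz":40,"hand":-0.6,"twist":1.2},{"dx":93.2,"dy":8.8,"dz":80,"hand":-0.6,"twist":1.2},{"dx":93.2,"dy":8.8,"dz":125,"hand":-0.6,"twist":1.2},{"dx":93.2,"dy":8.8,"dz":165,"hand":-0.6,"twist":1.2},{"dx":93.2,"dy":8.8,"dz":195,"hand":-0.6,"twist":1.2},{"dx":93.2,"dy":8.8,"dz":195,"hand":-0.6,"twist":1.2},{"dx":93.2,"dy":8.8,"dz":195,"hand":-0.6,"twist":1.2}])

```text
clock: 5.5
ee_pos: [0.5105, -0.1128, 0.1057]
ee_rot: [-0.0, 0.131, 0.991, 0.0]
contact_force: [0.9, -0.1, 0.4]
width: 0.343
```

```bash
cat > st.py <<'E'
from h import *
T=tool();b=np.load("box.npy");c,s=np.cos(b[2]),np.sin(b[2]);d=T[:2,3]-b[:2]
print("box xyz mm",np.round(1000*np.array([c*d[0]+s*d[1],-s*d[0]+c*d[1],T[2,3]]),1),"yaw err(world deg)",round(np.degrees(np.arctan2(T[1,0],T[0,0])-np.pi-b[2]+2*np.pi)%360,2),r.get_obs()["contact_force"].round(1))
E
python3 st.py
python3 - <<'E'
from h import *
im=r.camera("wrist");cv2.imwrite("pics/w4.png",im[:,:,::-1])
E
```

```text
box xyz mm [-113.     2.7  105.7] yaw err(world deg) 0.24 [ 0.9 -0.1  0.4]
```

View pics/w4.png

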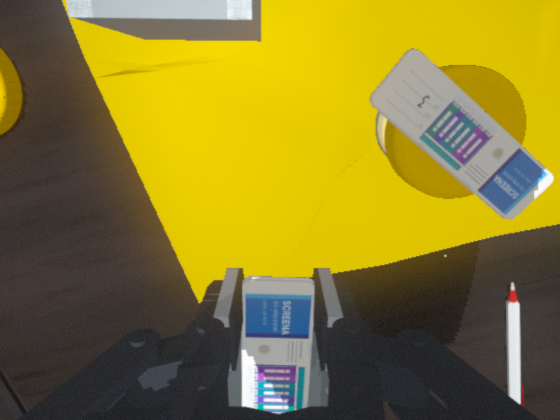

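play_rows(plan=[{"dx":0,"dy":-2.2,"dz":12,"hand":-0.6,"twist":0.2},{"dx":0,"dy":-2.2,"dz":18,"hand":-0.6,"twist":0.2},{"dx":0,"dy":-2.2,"dz":18,"hand":-0.6,"twist":0.2}])

```text
clock: 5.85
ee_pos: [0.5096, -0.1159, 0.0867]
ee_rot: [-0.0, 0.134, 0.991, 0.0]
contact_force: [-0.6, 0.6, 0.1]
width: 0.345
```

```bash
python3 st.py
python3 - <<'E'
from h import *
im=r.camera("side")[:,:,::-1];im2=r.camera("scene")[:,:,::-1]
C=cam("side");print(proj(C,tool()[:3,3]),proj(cam("scene"),tool()[:3,3]))
o=np.hstack([cv2.resize(im[140:240,200:300],(400,400),interpolation=cv2.INTER_CUBIC),cv2.resize(im2[150:250,290:390],(400,400),interpolation=cv2.INTER_CUBIC)])
cv2.imwrite("pics/s5.png",o)
E
python3 st.py
```

```text
box xyz mm [-113.    -0.5   86.7] yaw err(world deg) 359.95 [-0.6  0.6  0.1]
[272.31370546 190.44015188] [317.46004399 219.88306771]
box xyz mm [-112.6   -0.4   87.4] yaw err(world deg) 359.95 [-0.8 -0.6  0. ]
```

View pics/s5.png

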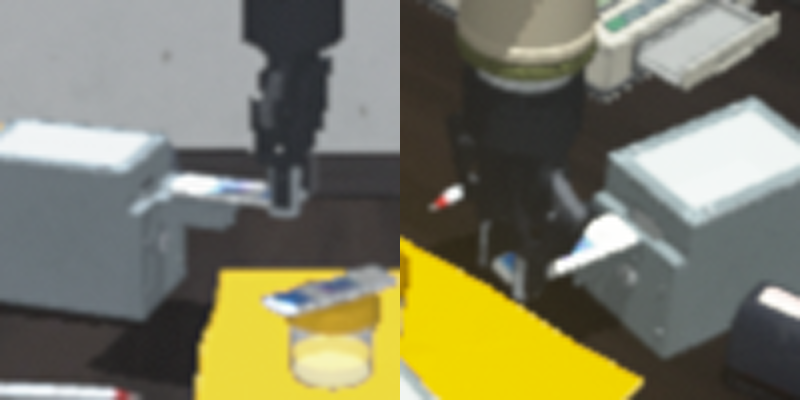

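Side view: the cassette lies over the tongue with its front just short of the slot, and no contact yet. I'll lower it gently to feel the tongue.

play_rows(plan=[{"dx":0,"dy":0.7,"dz":1.5,"hand":-0.6,"twist":0},{"dx":0,"dy":0.7,"dz":1.5,"hand":-0.6,"twist":0}])

```text
clock: 6.15
ee_pos: [0.5103, -0.1151, 0.0859]
ee_rot: [0.0, 0.134, 0.991, 0.0]
contact_force: [0.6, 0.5, -1.9]
width: 0.345
```

play_rows(plan=[{"dx":0,"dy":0,"dz":1.5,"hand":-0.6,"twist":0},{"dx":0,"dy":0,"dz":1.5,"hand":-0.6,"twist":0}])

```text
clock: 6.35
ee_pos: [0.5101, -0.1152, 0.0842]
ee_rot: [-0.0, 0.134, 0.991, 0.0]
contact_force: [0.5, 0.1, -0.7]
width: 0.342
```

play_rows(plan=[{"dx":0,"dy":0,"dz":1.5,"hand":-0.6,"twist":0},{"dx":0,"dy":0,"dz":1.5,"hand":-0.6,"twist":0}])

```text
clock: 6.55
ee_pos: [0.5101, -0.1152, 0.0826]
ee_rot: [-0.0, 0.134, 0.991, 0.0]
contact_force: [-0.3, 0.6, -1.3]
width: 0.345
```

play_rows(plan=[{"dx":0,"dy":0,"dz":1.5,"hand":-0.6,"twist":0},{"dx":0,"dy":0,"dz":1.5,"hand":-0.6,"twist":0}])

```text
clock: 6.75
ee_pos: [0.5101, -0.1152, 0.0811]
ee_rot: [-0.0, 0.134, 0.991, 0.0]
contact_force: [-0.5, 0.3, -0.6]
width: 0.338
```

play_rows(plan=[{"dx":0,"dy":0,"dz":1.5,"hand":-0.6,"twist":0},{"dx":0,"dy":0,"dz":1.5,"hand":-0.6,"twist":0}])

```text
clock: 6.95
ee_pos: [0.5104, -0.1153, 0.08]
ee_rot: [0.0, 0.134, 0.991, 0.0]
contact_force: [-0.5, -0.2, 3.1]
width: 0.343
```

Contact occurs at TCP z ≈ 0.0805, so the underside is at TCP + 4.5 mm. I'll raise 1.5 mm and go into the slot.

play_rows(plan=[{"dx":0,"dy":0,"dz":-1.5,"hand":-0.6,"twist":0},{"dx":-10,"dy":0,"dz":-1.5,"hand":-0.6,"twist":0},{"dx":-20,"dy":0,"dz":-1.5,"hand":-0.6,"twist":0},{"dx":-30,"dy":0,"dz":-1.5,"hand":-0.6,"twist":0},{"dx":-30,"dy":0,"dz":-1.5,"hand":-0.6,"twist":0}])

```text
clock: 7.45
ee_pos: [0.5404, -0.1236, 0.0811]
ee_rot: [0.0, 0.134, 0.991, -0.0]
contact_force: [-0.9, 0.0, 0.5]
width: 0.348
```

```bash
python3 st.py
```

```text
box xyz mm [-81.2   0.2  81.1] yaw err(world deg) 359.96 [-0.9  0.   0.5]
```

play_rows(plan=[{"dx":-12,"dy":0,"dz":0,"hand":-0.6,"twist":0},{"dx":-24,"dy":0,"dz":0,"hand":-0.6,"twist":0},{"dx":-36,"dy":0,"dz":0,"hand":-0.6,"twist":0},{"dx":-48,"dy":0,"dz":0,"hand":-0.6,"twist":0},{"dx":-54,"dy":0,"dz":0,"hand":-0.6,"twist":0},{"dx":-54,"dy":0,"dz":0,"hand":-0.6,"twist":0}])

```text
clock: 8.05
ee_pos: [0.5916, -0.1377, 0.0812]
ee_rot: [0.0, 0.134, 0.991, -0.0]
contact_force: [0.5, -0.6, 1.2]
width: 0.347
```

```bash
python3 st.py
python3 - <<'E'
from h import *
im=r.camera("wrist");cv2.imwrite("pics/w6.png",im[:,:,::-1])
a=cv2.cvtColor(im,cv2.COLOR_RGB2GRAY)
from pnp import run
run(a,tool())
E
```

```text
box xyz mm [-28.2   0.1  81.2] yaw err(world deg) 359.95 [ 0.5 -0.6  1.2]
34 6 range [-0.0069 -0.0058  0.    ] [0.0276 0.0002 0.    ]
rear [ 19480119.9744    242465.7594 -26104647.0119]
mid [ 19480144.8439    242458.4953 -26104689.7757]
front [ 19480169.7133    242451.2312 -26104732.5395]
side [ 19480135.8995    242446.2263 -26104692.8933]
```

play_rows(plan=[{"dx":0,"dy":0,"dz":0,"hand":0.0,"twist":0},{"dx":0,"dy":0,"dz":0,"hand":0.0,"twist":0},{"dx":0,"dy":0,"dz":-20,"hand":0.0,"twist":0},{"dx":15,"dy":0,"dz":-40,"hand":0.0,"twist":0},{"dx":35,"dy":0,"dz":-40,"hand":-0.6,"twist":0},{"dx":35,"dy":0,"dz":-40,"hand":-1,"twist":0},{"dx":35,"dy":0,"dz":-40,"hand":-1,"twist":0},{"dx":35,"dy":0,"dz":-40,"hand":-1,"twist":0}])

```text
clock: 8.9
ee_pos: [0.5577, -0.1282, 0.1211]
ee_rot: [-0.0, 0.134, 0.991, 0.0]
contact_force: [0.6, -0.4, 0.0]
width: 0.002
```

```bash
python3 st.py
python3 - <<'E'
from h import *
im=r.camera("side")[:,:,::-1];im2=r.camera("scene")[:,:,::-1]; w=r.camera("wrist")[:,:,::-1]
o=np.hstack([cv2.resize(im[140:240,200:300],(400,400),interpolation=cv2.INTER_CUBIC),cv2.resize(w[200:400,180:380],(400,400),interpolation=cv2.INTER_CUBIC)])
cv2.imwrite("pics/s7.png",o)
E
```

```text
box xyz mm [-63.4   0.4 121.1] yaw err(world deg) 359.97 [ 0.6 -0.4  0. ]
```

View pics/s7.png

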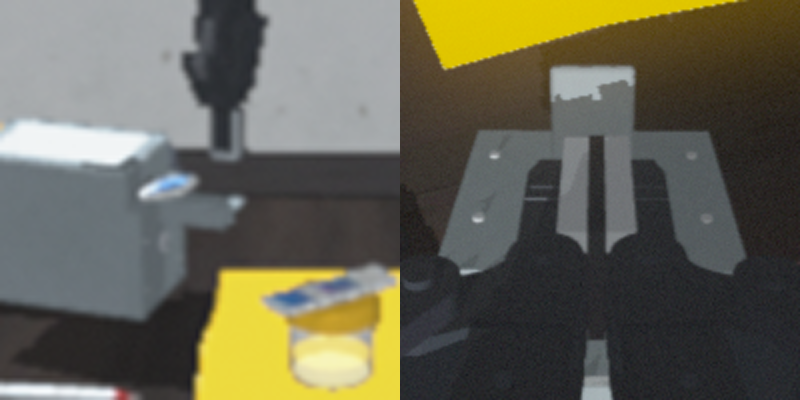

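The cassette is in the slot, its rear sticking out about 20 mm and slightly raised. I've now viewed 12 pictures, so the rest is numeric. Now push it with shut fingers.

play_rows(plan=[{"dx":0,"dy":0,"dz":20,"hand":-1,"twist":0},{"dx":0,"dy":0,"dz":34,"hand":-1,"twist":0},{"dx":-12,"dy":0,"dz":34,"hand":-1,"twist":0},{"dx":-22,"dy":0,"dz":34,"hand":-1,"twist":0},{"dx":-32,"dy":0,"dz":34,"hand":-1,"twist":0},{"dx":-42,"dy":0,"dz":34,"hand":-1,"twist":0},{"dx":-47,"dy":0,"dz":34,"hand":-1,"twist":0},{"dx":-47,"dy":0,"dz":34,"hand":-1,"twist":0}])

```text
clock: 9.85
ee_pos: [0.6032, -0.141, 0.0871]
ee_rot: [-0.0, 0.134, 0.991, -0.0]
contact_force: [-0.6, 0.3, 0.4]
width: 0.003
```

```bash
python3 st.py
```

```text
box xyz mm [-16.1   0.1  87.1] yaw err(world deg) 359.95 [-0.6  0.3  0.4]
```

Now advance in small steps until it touches the wall.

play_rows(plan=[{"dx":-2,"dy":0,"dz":0,"hand":-1,"twist":0},{"dx":-4,"dy":0,"dz":0,"hand":-1,"twist":0},{"dx":-4,"dy":0,"dz":0,"hand":-1,"twist":0}])

```text
clock: 10.15
ee_pos: [0.6067, -0.1417, 0.0874]
ee_rot: [0.0, 0.134, 0.991, 0.0]
contact_force: [0.5, -0.6, 0.3]
width: -0.002
```

play_rows(plan=[{"dx":-1.5,"dy":0,"dz":0,"hand":-1,"twist":0},{"dx":-1.5,"dy":0,"dz":0,"hand":-1,"twist":0}])

```text
clock: 10.35
ee_pos: [0.6077, -0.142, 0.0872]
ee_rot: [-0.0, 0.134, 0.991, 0.0]
contact_force: [-1.3, 0.4, 0.4]
width: 0.003
```

play_rows(plan=[{"dx":-1.5,"dy":0,"dz":0,"hand":-1,"twist":0},{"dx":-1.5,"dy":0,"dz":0,"hand":-1,"twist":0}])

```text
clock: 10.55
ee_pos: [0.6077, -0.1421, 0.0866]
ee_rot: [-0.002, 0.134, 0.991, 0.0]
contact_force: [-8.4, 2.8, 3.1]
width: -0.001
```

Wall contact (8 N) at x = -11 means the fingers are flush with the face. I'll lift and check from above.

play_rows(plan=[{"dx":15,"dy":0,"dz":0,"hand":-1,"twist":0},{"dx":15,"dy":0,"dz":-40,"hand":-1,"twist":0},{"dx":12,"dy":0,"dz":-85,"hand":-1,"twist":0},{"dx":10,"dy":0,"dz":-130,"hand":-0.6,"twist":0},{"dx":10,"dy":0,"dz":-175,"hand":-0.3,"twist":0},{"dx":10,"dy":0,"dz":-213,"hand":0,"twist":0},{"dx":10,"dy":0,"dz":-213,"hand":0,"twist":0},{"dx":10,"dy":0,"dz":-213,"hand":0,"twist":0}])

```text
clock: 11.35
ee_pos: [0.6002, -0.14, 0.3009]
ee_rot: [0.001, 0.134, 0.991, 0.0]
contact_force: [-1.3, 0.4, -0.3]
width: 0.496
```

```bash
python3 st.py
python3 - <<'E'
from h import *
T=tool();im=r.camera("wrist");cv2.imwrite("pics/w8.png",im[:,:,::-1]);C=cam("wrist",T)
for n in("cassette_1","flap"):
    for d in r.look_for("wrist",n): print(n,d["conf"],np.array(d["position"])*[560,420])
b=np.load("box.npy");c,s=np.cos(b[2]),np.sin(b[2])
g=lambda x,y,z:proj(C,[b[0]+c*x-s*y,b[1]+s*x+c*y,z])
# sample colours (BGR->RGB) along the tongue axis & slot
for x in(-.06,-.05,-.04,-.03,-.02,-.012,-.008,-.004): 
    p=g(x,0,.085).round().astype(int);print(x,p,im[p[1]-1:p[1]+2,p[0]-3:p[0]+4].mean((0,1)).round())
for n,q in dict(win1=(.03,0,.117),win2=(.06,0,.117)).items():
    p=g(*q).round().astype(int);print(n,p,im[p[1]-2:p[1]+3,p[0]-3:p[0]+4].mean((0,1)).round())
# side cam: rear protruding? colours around slot exit
for cn in("side","scene"):
    i2=r.camera(cn)
    for d in r.look_for(cn,"cassette_1"): print(cn,d["conf"],np.array(d["position"])*[560,420])
E
```

```text
box xyz mm [-1.920e+01  2.000e-01  3.009e+02] yaw err(world deg) 359.96 [-1.3  0.4 -0.3]
cassette_1 0.74 [276.696 186.984]
-0.06 [277 128] [175. 183. 182.]
-0.05 [277 139] [173. 181. 182.]
-0.04 [277 149] [171. 180. 181.]
-0.03 [277 160] [169. 179. 182.]
-0.02 [277 170] [168. 178. 181.]
-0.012 [277 178] [167. 178. 181.]
-0.008 [277 182] [186. 194. 196.]
-0.004 [277 186] [178. 223. 242.]
win1 [277 230] [213. 222. 225.]
win2 [277 259] [224. 229. 228.]
side 0.67 [263.872 272.496]
side 0.21 [301.784 197.988]
scene 0.75 [230.776 191.016]
```

Run:
```python
from h import *
T=tool();im=r.camera("wrist");C=cam("wrist",T);w3=cv2.imread("pics/w3.png")[:,:,::-1]
for d in r.regions_of("wrist","cassette_1"):
    y,x=np.nonzero(d["region"]);print(d["conf"],x.min(),x.max(),y.min(),y.max(),len(x))
b=np.load("box.npy");c,s=np.cos(b[2]),np.sin(b[2])
g=lambda x,y,z:proj(C,[b[0]+c*x-s*y,b[1]+s*x+c*y,z]).round(1)
for q in((-.01,0,.085),(-.006,0,.085),(0,0,.085),(0,0,.095),(0,0,.117),(0,0,.071),(.005,0,.071),(-.006,0,.090),(0,0,.09)):print(q,g(*q))
for r_ in range(176,206,1): print(r_,im[r_,262:292:7].tolist(),"|",w3[r_+0,285].tolist())
```

```text
0.54 262 291 185 193 230
(-0.01, 0, 0.085) [277.2 181.3]
(-0.006, 0, 0.085) [277.2 185.2]
(0, 0, 0.085) [277.2 191.1]
(0, 0, 0.095) [277.2 194. ]
(0, 0, 0.117) [277.2 200.9]
(0, 0, 0.071) [277.3 187.3]
(0.005, 0, 0.071) [277.3 192. ]
(-0.006, 0, 0.09) [277.2 186.6]
(0, 0, 0.09) [277.2 192.5]
176 [[104, 110, 113], [168, 178, 182], [166, 177, 178], [166, 175, 180], [98, 104, 104]] | [165, 176, 180]
177 [[103, 109, 108], [168, 178, 182], [165, 176, 178], [167, 176, 180], [101, 105, 107]] | [164, 176, 181]
178 [[104, 114, 113], [164, 176, 179], [165, 176, 179], [164, 177, 179], [96, 103, 104]] | [168, 179, 181]
179 [[105, 110, 112], [166, 177, 180], [164, 175, 179], [166, 178, 182], [103, 109, 110]] | [175, 186, 191]
180 [[115, 120, 123], [166, 179, 183], [166, 176, 180], [169, 181, 184], [101, 109, 110]] | [172, 184, 188]
181 [[144, 153, 154], [177, 188, 192], [168, 180, 183], [180, 191, 196], [127, 139, 140]] | [169, 179, 184]
182 [[167, 176, 181], [170, 181, 185], [165, 177, 182], [169, 181, 185], [163, 175, 179]] | [172, 181, 185]
183 [[170, 179, 185], [167, 179, 182], [168, 180, 183
[... 1709 characters left out ...]
, [105, 112, 117], [97, 105, 108]] | [159, 169, 173]
200 [[127, 136, 139], [123, 130, 134], [118, 126, 128], [118, 124, 128], [101, 107, 109]] | [167, 178, 182]
201 [[153, 164, 169], [155, 166, 170], [140, 151, 154], [145, 155, 159], [103, 113, 114]] | [166, 175, 180]
202 [[164, 175, 179], [161, 172, 175], [115, 124, 126], [116, 124, 129], [104, 112, 117]] | [156, 166, 169]
203 [[166, 177, 181], [141, 150, 153], [110, 117, 120], [112, 119, 123], [107, 115, 118]] | [131, 143, 145]
204 [[167, 177, 183], [143, 151, 155], [108, 114, 117], [107, 116, 119], [107, 116, 119]] | [112, 120, 124]
205 [[166, 177, 180], [154, 166, 170], [110, 120, 123], [111, 119, 122], [105, 114, 118]] | [109, 116, 119]
```

Run:
```python
from h import *
print(r.get_obs()["qpos"].round(3))
```

```text
[-0.235  0.302  0.504  1.401 -0.145  1.476  1.566]
```

play_rows(plan=[{"dx":25,"dy":25,"dz":0,"hand":0,"twist":0},{"dx":50,"dy":50,"dz":0,"hand":0,"twist":0},{"dx":50,"dy":50,"dz":0,"hand":0,"twist":0},{"dx":50,"dy":50,"dz":0,"hand":0,"twist":0}])

```text
clock: 12.2
ee_pos: [0.5649, -0.0778, 0.3005]
ee_rot: [0.0, 0.133, 0.991, 0.0]
contact_force: [-0.2, 0.0, -1.0]
width: 0.502
```

```bash
python3 st.py
python3 - <<'E'
from h import *
print(r.get_obs()["qpos"].round(3))
T=tool();im=r.camera("wrist");cv2.imwrite("pics/w9.png",im[:,:,::-1]);C=cam("wrist",T)
b=np.load("box.npy");c,s=np.cos(b[2]),np.sin(b[2])
g=lambda x,y,z:proj(C,[b[0]+c*x-s*y,b[1]+s*x+c*y,z]).round(1)
for q in((-.006,0,.085),(0,0,.095),(0,-.0155,.071),(0,.0155,.071),(0,-.0155,.09),(0,.0155,.09),(0,-.018,.085),(0,.018,.085)):print(q,g(*q))
h=cv2.cvtColor(im,cv2.COLOR_RGB2HSV);x0,y0=g(-.003,0,.08).astype(int)
B=(h[...,0]>90)&(h[...,0]<115)&(h[...,1]>70)
for y in range(y0-8,y0+12):
    x=np.nonzero(B[y,x0-30:x0+30])[0]+x0-30; w=np.nonzero(im[y,x0-30:x0+30].min(1)>210)[0]+x0-30
    print(y,"blue",(x.min(),x.max()) if len(x) else None,"white",(w.min(),w.max(),len(w)) if len(w) else None)
h=cv2.cvtColor(cv2.imread("pics/w8.png"),cv2.COLOR_BGR2HSV)
B=(h[...,0]>90)&(h[...,0]<115)&(h[...,1]>70)
for y in range(184,197):
    x=np.nonzero(B[y,247:307])[0]+247;print("w8",y,(x.min(),x.max()) if len(x) else None)
E
```

```text
box xyz mm [-69.8  50.9 300.5] yaw err(world deg) 0.05 [-0.2  0.  -1. ]
[-0.347  0.184  0.471  1.524 -0.084  1.453  1.431]
(-0.006, 0, 0.085) [227.7 231.4]
(0, 0, 0.095) [226.7 240.7]
(0, -0.0155, 0.071) [215.1 231.6]
(0, 0.0155, 0.071) [244.1 231.6]
(0, -0.0155, 0.09) [212.2 238.7]
(0, 0.0155, 0.09) [242.5 238.8]
(0, -0.018, 0.085) [210.6 236.8]
(0, 0.018, 0.085) [245.4 236.8]
224 blue None white None
225 blue None white None
226 blue None white None
227 blue None white None
228 blue None white None
229 blue None white None
230 blue None white None
231 blue None white None
232 blue None white (np.int64(216), np.int64(243), 3)
233 blue (np.int64(218), np.int64(241)) white (np.int64(243), np.int64(243), 1)
234 blue (np.int64(217), np.int64(241)) white None
235 blue (np.int64(217), np.int64(242)) white None
236 blue (np.int64(218), np.int64(241)) white None
237 blue (np.int64(218), np.int64(241)) white None
238 blue (np.int64(218), np.int64(241)) white None
239 blue (np.int64(218), np.int64(241)) white None
240 blue (np.int64(218), np.int64(241)) white None
241 blue None white None
242 blue None white None
243 blue None white None
w8 184 None
w8 185 None
w8 186 None
w8 187 (np.int64(265), np.int64(289))
w8 188 (np.int64(264), np.int64(289))
w8 189 (np.int64(264), np.int64(289))
w8 190 (np.int64(265), np.int64(289))
w8 191 (np.int64(265), np.int64(289))
w8 192 (np.int64(288), np.int64(288))
w8 193 None
w8 194 None
w8 195 None
w8 196 None
```

The first cassette lies on the floor of the box (two views give z ≈ 0.071 at its top). Now on to cassette_1, turning towards its white end.

play_rows(plan=[{"dx":16,"dy":31,"dz":0,"hand":0,"twist":-8},{"dx":32,"dy":62,"dz":10,"hand":0,"twist":-16},{"dx":48,"dy":93,"dz":20,"hand":0,"twist":-24},{"dx":64,"dy":124,"dz":35,"hand":0,"twist":-32},{"dx":80,"dy":155,"dz":50,"hand":0,"twist":-40},{"dx":96,"dy":186,"dz":70,"hand":0,"twist":-48},{"dx":112,"dy":217,"dz":85,"hand":0,"twist":-56},{"dx":124,"dy":244,"dz":100,"hand":0,"twist":-64}])

```text
clock: 13.05
ee_pos: [0.51, 0.1905, 0.1994]
ee_rot: [-0.0, -0.414, 0.91, 0.0]
contact_force: [0.1, 0.4, -0.1]
width: 0.498
```

play_rows(plan=[{"dx":0,"dy":0,"dz":0,"hand":0,"twist":-8},{"dx":0,"dy":0,"dz":0,"hand":0,"twist":-16},{"dx":0,"dy":0,"dz":0,"hand":0,"twist":-18},{"dx":0,"dy":0,"dz":0,"hand":0,"twist":-18},{"dx":0,"dy":0,"dz":0,"hand":0,"twist":-18}])

```text
clock: 13.55
ee_pos: [0.5105, 0.1889, 0.2002]
ee_rot: [-0.0, -0.548, 0.836, -0.0]
contact_force: [0.2, 0.9, -0.2]
width: 0.502
```

Run:
```python
from h import *
np.set_printoptions(precision=4,suppress=True)
T=tool();print(T,r.get_obs()["qpos"].round(2),np.degrees(np.arctan2(T[1,0],T[0,0]))%360)
im=r.camera("wrist");cv2.imwrite("pics/w10.png",im[:,:,::-1]);C=cam("wrist",T);np.save("w10T.npy",T)
for d in r.regions_of("wrist","cassette_1"):
    y,x=np.nonzero(d["region"]);print(d["conf"],x.min(),x.max(),y.min(),y.max(),len(x))
p=np.load("p.npy")[1];Q=np.array([proj(C,X) for X in rect(p,.005)]);print(Q)
m=np.zeros(im.shape[:2],np.uint8);x0,y0=(Q.min(0)-15).astype(int);x1,y1=(Q.max(0)+15).astype(int);x0,y0=max(x0,0),max(y0,0)
m[y0:y1,x0:x1]=im[y0:y1,x0:x1,2]>110
n,lab,st,_=cv2.connectedComponentsWithStats(m);print(st[1:][st[1:,4]>50])
k=1+st[1:,4].argmax();mm=(lab==k).astype(np.uint8)
f,cst=fit(C,mm,[p],[(0,.005)]);print(f,np.degrees(f[0,2]),cst,mm.sum());np.save("p1.npy",f[0])
pt=np.array([plane(C,q,.005)[:2] for q in np.argwhere(mm)[:,::-1]]);rr=cv2.minAreaRect((pt*1000).astype(np.float32));print(rr)
```

```text
[[-0.3993 -0.9168 -0.0001  0.5105]
 [-0.9168  0.3993 -0.0002  0.1889]
 [ 0.0003  0.     -1.      0.2002]
 [ 0.      0.      0.      1.    ]] [-0.57  0.17  0.15  1.73 -0.03  1.24  2.31] 246.46344106405377
[[296.5307 263.8376]
 [265.5429 264.0048]
 [263.7281 165.7164]
 [297.6624 165.5179]]
[[ 264  168   34   94 2615]]
[[0.5243 0.2282 1.1791]] 67.55784580438245 474.68841552734375 2615
((523.3815307617188, 226.56787109375), (94.83524322509766, 30.086620330810547), 68.37367248535156)
```

play_rows(plan=[{"dx":0,"dy":2.2,"dz":45,"hand":-0.1,"twist":-1.3},{"dx":0,"dy":2.2,"dz":90,"hand":-0.1,"twist":-1.3},{"dx":0,"dy":2.2,"dz":135,"hand":-0.1,"twist":-1.3},{"dx":0,"dy":2.2,"dz":165,"hand":-0.1,"twist":-1.3},{"dx":0,"dy":2.2,"dz":165,"hand":-0.1,"twist":-1.3},{"dx":0,"dy":2.2,"dz":165,"hand":-0.1,"twist":-1.3}])

```text
clock: 14.25
ee_pos: [0.5084, 0.1906, 0.0361]
ee_rot: [0.0, -0.558, 0.83, -0.0]
contact_force: [-0.2, 0.7, 0.4]
width: 0.449
```

Run:
```python
from h import *
np.set_printoptions(precision=4,suppress=True)
T=tool();print(T[:3,3],r.get_obs()["width"],np.degrees(np.arctan2(T[1,0],T[0,0]))%360)
im=r.camera("wrist");cv2.imwrite("pics/w11.png",im[:,:,::-1]);C=cam("wrist",T)
p=[.5240,.2278,np.radians(67.8)];Q=np.array([proj(C,X) for X in rect(p,.005)]);print(Q)
Ti=np.linalg.inv(T)
for y in range(int(Q[:,1].min())-6,420,8):
    x=np.nonzero(im[y,230:330,2]>110)[0]+230
    if len(x): print(y,x.min(),x.max(),len(x),[(Ti@np.r_[plane(C,(q,y),.005),1])[:2].round(4) for q in(x.min()-.5,x.max()+.5)])
```

```text
[0.5084 0.1906 0.0361] 0.44906280533940257 247.8939461375009
[[303.707  393.7754]
 [250.9113 393.6644]
 [246.7914 236.6957]
 [308.7614 236.8525]]
238 289 299 11 [array([0.009, 0.005]), array([0.009 , 0.0105])]
246 249 306 58 [array([ 0.0046, -0.0151]), array([0.0046, 0.0141])]
254 249 306 58 [array([ 0.0001, -0.0153]), array([0.0002, 0.0142])]
262 249 306 58 [array([-0.0044, -0.0154]), array([-0.0044,  0.0144])]
270 250 306 57 [array([-0.009, -0.015]), array([-0.009 ,  0.0145])]
278 250 306 45 [array([-0.0137, -0.0151]), array([-0.0136,  0.0146])]
286 250 305 56 [array([-0.0184, -0.0152]), array([-0.0184,  0.0142])]
294 251 305 17 [array([-0.0232, -0.0148]), array([-0.0232,  0.0143])]
302 251 305 19 [array([-0.0281, -0.0149]), array([-0.0281,  0.0144])]
310 251 305 33 [array([-0.0331, -0.015 ]), array([-0.033 ,  0.0146])]
318 252 305 38 [array([-0.0381, -0.0146]), array([-0.0381,  0.0147])]
326 252 305 38 [array([-0.0433, -0.0147]), array([-0.0432,  0.0148])]
334 252 304 19 [array([-0.0485, -0.0148]), array([-0.0484,  0.0144])]
342 252 304 53 [array([-0.0538, -0.0149]), array([-0.0538,  0.0145])]
350 253 304 45 [array([-0.0592, -0.0145]), array([-0.0592,  0.0147])]
358 253 254 2 [array([-0.0647, -0.0146]), array([-0.0647, -0.0134])]
366 253 282 30 [array([-0.0703, -0.0147]), array([-0.0702,  0.0024])]
374 253 284 30 [array([-0.0759, -0.0148]), array([-0.0759,  0.0036])]
382 254 284 30 [array([-0.0817, -0.0143]), array([-0.0817,  0.0036])]
```

Centred within 0.5 mm. Lower to feel the table.

play_rows(plan=[{"dx":0,"dy":0,"dz":20,"hand":-0.1,"twist":0},{"dx":0,"dy":0,"dz":32,"hand":-0.1,"twist":0},{"dx":0,"dy":0,"dz":34.5,"hand":-0.1,"twist":0},{"dx":0,"dy":0,"dz":34.5,"hand":-0.1,"twist":0}])

```text
clock: 14.7
ee_pos: [0.5083, 0.1907, 0.0014]
ee_rot: [0.0, -0.559, 0.829, 0.0]
contact_force: [0.8, 0.3, 0.6]
width: 0.448
```

play_rows(plan=[{"dx":0,"dy":0,"dz":1.5,"hand":-0.1,"twist":0},{"dx":0,"dy":0,"dz":1.5,"hand":-0.1,"twist":0}])

```text
clock: 14.9
ee_pos: [0.5084, 0.1908, -0.0001]
ee_rot: [0.0, -0.559, 0.829, -0.0]
contact_force: [-0.3, 0.0, 0.2]
width: 0.451
```

play_rows(plan=[{"dx":0,"dy":0,"dz":1,"hand":-0.1,"twist":0},{"dx":0,"dy":0,"dz":1,"hand":-0.1,"twist":0}])

```text
clock: 15.1
ee_pos: [0.5083, 0.1908, -0.0012]
ee_rot: [0.0, -0.559, 0.829, 0.0]
contact_force: [-1.0, 0.2, 4.0]
width: 0.447
```

Table felt at TCP z ≈ -0.001. Raise 1 mm and close.

play_rows(plan=[{"dx":0,"dy":0,"dz":-1,"hand":-0.1,"twist":0},{"dx":0,"dy":0,"dz":-1,"hand":-0.6,"twist":0},{"dx":0,"dy":0,"dz":-1,"hand":-0.6,"twist":0},{"dx":0,"dy":0,"dz":-1,"hand":-0.6,"twist":0},{"dx":0,"dy":0,"dz":-1,"hand":-0.6,"twist":0}], grip_force=40)

```text
clock: 15.6
ee_pos: [0.5083, 0.1907, -0.0002]
ee_rot: [0.0, -0.559, 0.829, -0.0]
contact_force: [-0.4, -0.1, 6.1]
width: 0.342
```

play_rows(plan=[{"dx":0,"dy":0,"dz":-15,"hand":-0.6,"twist":0},{"dx":0,"dy":0,"dz":-45,"hand":-0.6,"twist":0},{"dx":0,"dy":0,"dz":-85,"hand":-0.6,"twist":0},{"dx":0,"dy":0,"dz":-125,"hand":-0.6,"twist":0},{"dx":0,"dy":0,"dz":-165,"hand":-0.6,"twist":0},{"dx":0,"dy":0,"dz":-200,"hand":-0.6,"twist":0},{"dx":0,"dy":0,"dz":-200,"hand":-0.6,"twist":0}])

```text
clock: 16.3
ee_pos: [0.5102, 0.1914, 0.2055]
ee_rot: [0.004, -0.559, 0.829, -0.0]
contact_force: [1.2, 0.8, 0.2]
width: 0.34
```

Run:
```python
from h import *
np.set_printoptions(precision=4,suppress=True)
T=tool();print(T,r.get_obs()["width"],r.get_obs()["contact_force"])
im=r.camera("wrist");cv2.imwrite("pics/w12.png",im[:,:,::-1])
K=cam("wrist")[0];Tc=r.camera_info("wrist")["tool_from_camera"]
def toolpt(q,z):
    d=Tc[:3,:3]@np.linalg.solve(K,[*q,1]);o=Tc[:3,3];return (o+d*(z-o[2])/d[2])[:2]
for y in range(262,410,8):
    x=np.nonzero(im[y,225:335,2]>105)[0]+225
    if len(x)>1: print(y,x.min(),x.max(),len(x),[toolpt(q,-.005).round(4) for q in(x.min()-.5,y),] if 0 else [toolpt((q,y),-.005).round(4) for q in(x.min()-.5,x.max()+.5)])
for d in r.look_for("wrist","cassette_1"): print(d["conf"],np.array(d["position"])*[560,420])
```

```text
File "<stdin>", line 10
    if len(x)>1: print(y,x.min(),x.max(),len(x),[toolpt(q,-.005).round(4) for q in(x.min()-.5,y),] if 0 else [toolpt((q,y),-.005).round(4) for q in(x.min()-.5,x.max()+.5)])
                                                                                                ^
SyntaxError: invalid syntax
```

play_rows(plan=[{"dx":30,"dy":-12,"dz":0,"hand":-0.6,"twist":8.3},{"dx":60,"dy":-25,"dz":0,"hand":-0.6,"twist":16.6},{"dx":95,"dy":-40,"dz":0,"hand":-0.6,"twist":25},{"dx":130,"dy":-55,"dz":0,"hand":-0.6,"twist":33.3},{"dx":165,"dy":-70,"dz":0,"hand":-0.6,"twist":41.6},{"dx":200,"dy":-84,"dz":0,"hand":-0.6,"twist":50},{"dx":235,"dy":-98,"dz":0,"hand":-0.6,"twist":58.2},{"dx":265,"dy":-110,"dz":0,"hand":-0.6,"twist":66.5}])

```text
clock: 17.1
ee_pos: [0.5097, -0.0985, 0.1996]
ee_rot: [0.0, -0.009, 1.0, 0.0]
contact_force: [0.6, 0.5, -0.3]
width: 0.341
```

```bash
python3 st.py
python3 - <<'E'
from h import *
np.set_printoptions(precision=4,suppress=True)
T=tool();print(T,r.get_obs()["width"])
im=r.camera("wrist");cv2.imwrite("pics/w12.png",im[:,:,::-1])
K=cam("wrist")[0];Tc=r.camera_info("wrist")["tool_from_camera"]
def tp(q,z):
    d=Tc[:3,:3]@np.linalg.solve(K,[*q,1]);o=Tc[:3,3];return (o+d*(z-o[2])/d[2])[:2]
for y in range(262,410,8):
    x=np.nonzero(im[y,225:335,2]>105)[0]+225
    if len(x)>1: print(y,x.min(),x.max(),len(x),tp((x.min()-.5,y),-.005),tp((x.max()+.5,y),-.005))
E
```

```text
box xyz mm [-117.5   16.4  199.6] yaw err(world deg) 16.35 [ 0.6  0.5 -0.3]
[[-0.9998 -0.0179  0.      0.5097]
 [-0.0179  0.9998  0.0002 -0.0985]
 [-0.      0.0002 -1.      0.1996]
 [ 0.      0.      0.      1.    ]] 0.34126283084124137
262 225 244 20 [ 0.0138 -0.0213] [ 0.0138 -0.0132]
270 225 329 78 [ 0.0102 -0.0215] [0.0102 0.0214]
278 225 331 95 [ 0.0065 -0.0217] [0.0066 0.0224]
286 225 333 93 [ 0.0027 -0.0218] [0.0028 0.0234]
294 225 334 90 [-0.0011 -0.022 ] [-0.001  0.024]
302 225 334 86 [-0.0049 -0.0222] [-0.0049  0.0242]
310 225 334 82 [-0.0089 -0.0224] [-0.0088  0.0244]
318 225 334 77 [-0.0129 -0.0225] [-0.0128  0.0246]
326 225 331 80 [-0.0169 -0.0227] [-0.0169  0.0235]
334 241 312 72 [-0.0211 -0.0159] [-0.021   0.0155]
342 243 312 61 [-0.0253 -0.0152] [-0.0252  0.0156]
350 240 311 72 [-0.0295 -0.0166] [-0.0295  0.0153]
358 240 311 70 [-0.0339 -0.0168] [-0.0338  0.0154]
366 230 325 78 [-0.0383 -0.0214] [-0.0382  0.0219]
374 228 310 83 [-0.0428 -0.0225] [-0.0428  0.0152]
382 227 310 84 [-0.0474 -0.0232] [-0.0473  0.0154]
390 228 310 83 [-0.052  -0.0229] [-0.052   0.0155]
398 228 309 82 [-0.0568 -0.0231] [-0.0567  0.0152]
406 229 309 81 [-0.0616 -0.0229] [-0.0616  0.0153]
```

The cassette is level and straight in the hand. Finish the turn and stage it.

play_rows(plan=[{"dx":1.2,"dy":-8,"dz":20,"hand":-0.6,"twist":8.3},{"dx":1.2,"dy":-16.4,"dz":50,"hand":-0.6,"twist":16.35},{"dx":1.2,"dy":-16.4,"dz":80,"hand":-0.6,"twist":16.35},{"dx":1.2,"dy":-16.4,"dz":95,"hand":-0.6,"twist":16.35},{"dx":1.2,"dy":-16.4,"dz":95,"hand":-0.6,"twist":16.35},{"dx":1.2,"dy":-16.4,"dz":95,"hand":-0.6,"twist":16.35}])

```text
clock: 17.75
ee_pos: [0.5096, -0.1126, 0.1049]
ee_rot: [-0.0, 0.13, 0.992, 0.0]
contact_force: [0.8, -0.9, 0.5]
width: 0.344
```

```bash
python3 st.py; python3 st.py
```

```text
box xyz mm [-113.8    2.7  104.9] yaw err(world deg) 0.43 [ 0.8 -0.9  0.5]
box xyz mm [-113.8    2.7  104.9] yaw err(world deg) 0.43 [ 0.8 -0.9  0.5]
```

play_rows(plan=[{"dx":0,"dy":-1.8,"dz":10,"hand":-0.6,"twist":0.3},{"dx":0,"dy":-1.8,"dz":16,"hand":-0.6,"twist":0.3},{"dx":0,"dy":-1.8,"dz":16,"hand":-0.6,"twist":0.3},{"dx":0,"dy":-1.8,"dz":16,"hand":-0.6,"twist":0.3}])

```text
clock: 18.15
ee_pos: [0.5091, -0.1145, 0.0884]
ee_rot: [-0.0, 0.132, 0.991, 0.0]
contact_force: [0.0, -0.3, -0.1]
width: 0.341
```

```bash
python3 st.py
```

```text
box xyz mm [-113.9    0.7   88.4] yaw err(world deg) 0.11 [ 0.  -0.3 -0.1]
```

Now lower until it touches the tongue.

play_rows(plan=[{"dx":0,"dy":-0.4,"dz":1.5,"hand":-0.6,"twist":0.1},{"dx":0,"dy":-0.4,"dz":1.5,"hand":-0.6,"twist":0.1}])

```text
clock: 18.35
ee_pos: [0.5091, -0.1149, 0.0869]
ee_rot: [0.0, 0.133, 0.991, 0.0]
contact_force: [0.1, -0.3, 0.3]
width: 0.342
```

play_rows(plan=[{"dx":0,"dy":0,"dz":1.5,"hand":-0.6,"twist":0},{"dx":0,"dy":0,"dz":1.5,"hand":-0.6,"twist":0}])

```text
clock: 18.55
ee_pos: [0.5089, -0.1148, 0.0852]
ee_rot: [-0.0, 0.133, 0.991, 0.0]
contact_force: [0.3, 0.4, 0.3]
width: 0.344
```

play_rows(plan=[{"dx":0,"dy":0,"dz":1,"hand":-0.6,"twist":0},{"dx":0,"dy":0,"dz":1,"hand":-0.6,"twist":0}])

```text
clock: 18.75
ee_pos: [0.5091, -0.1149, 0.0843]
ee_rot: [0.0, 0.133, 0.991, 0.0]
contact_force: [-0.1, 0.9, 1.4]
width: 0.346
```

play_rows(plan=[{"dx":0,"dy":0,"dz":-2,"hand":-0.6,"twist":0},{"dx":-10,"dy":0,"dz":-2,"hand":-0.6,"twist":0},{"dx":-20,"dy":0,"dz":-2,"hand":-0.6,"twist":0},{"dx":-32,"dy":0,"dz":-2,"hand":-0.6,"twist":0},{"dx":-32,"dy":0,"dz":-2,"hand":-0.6,"twist":0}])

```text
clock: 19.25
ee_pos: [0.5415, -0.1238, 0.0862]
ee_rot: [0.0, 0.133, 0.991, -0.0]
contact_force: [0.4, -0.4, 0.2]
width: 0.34
```

```bash
python3 st.py
```

```text
box xyz mm [-80.2   0.4  86.2] yaw err(world deg) 0.01 [ 0.4 -0.4  0.2]
```

play_rows(plan=[{"dx":-12,"dy":0,"dz":0,"hand":-0.6,"twist":0},{"dx":-24,"dy":0,"dz":0,"hand":-0.6,"twist":0},{"dx":-36,"dy":0,"dz":0,"hand":-0.6,"twist":0},{"dx":-48,"dy":0,"dz":0,"hand":-0.6,"twist":0},{"dx":-54,"dy":0,"dz":0,"hand":-0.6,"twist":0},{"dx":-54,"dy":0,"dz":0,"hand":-0.6,"twist":0}])

```text
clock: 19.85
ee_pos: [0.5922, -0.1377, 0.086]
ee_rot: [-0.0, 0.133, 0.991, -0.0]
contact_force: [-0.6, 0.7, -0.4]
width: 0.342
```

```bash
python3 st.py
```

```text
box xyz mm [-27.6   0.3  86. ] yaw err(world deg) 0.0 [-0.6  0.7 -0.4]
```

In with no resistance. Release, back off, shut the fingers, push.

play_rows(plan=[{"dx":0,"dy":0,"dz":0,"hand":0.0,"twist":0},{"dx":0,"dy":0,"dz":0,"hand":0.0,"twist":0},{"dx":0,"dy":0,"dz":-20,"hand":0.0,"twist":0},{"dx":15,"dy":0,"dz":-38,"hand":0.0,"twist":0},{"dx":35,"dy":0,"dz":-38,"hand":-0.6,"twist":0},{"dx":35,"dy":0,"dz":-38,"hand":-1,"twist":0},{"dx":35,"dy":0,"dz":-38,"hand":-1,"twist":0},{"dx":35,"dy":0,"dz":-38,"hand":-1,"twist":0}])

```text
clock: 20.65
ee_pos: [0.5585, -0.1283, 0.1242]
ee_rot: [0.0, 0.133, 0.991, 0.0]
contact_force: [0.6, 1.1, -1.2]
width: -0.001
```

```bash
python3 st.py
```

```text
box xyz mm [-62.6   0.5 124.2] yaw err(world deg) 0.02 [ 0.6  1.1 -1.2]
```

play_rows(plan=[{"dx":0,"dy":0,"dz":20,"hand":-1,"twist":0},{"dx":0,"dy":0,"dz":37,"hand":-1,"twist":0},{"dx":-12,"dy":0,"dz":37,"hand":-1,"twist":0},{"dx":-22,"dy":0,"dz":37,"hand":-1,"twist":0},{"dx":-32,"dy":0,"dz":37,"hand":-1,"twist":0},{"dx":-42,"dy":0,"dz":37,"hand":-1,"twist":0},{"dx":-49,"dy":0,"dz":37,"hand":-1,"twist":0},{"dx":-49,"dy":0,"dz":37,"hand":-1,"twist":0}])

```text
clock: 21.45
ee_pos: [0.6062, -0.1416, 0.0872]
ee_rot: [0.0, 0.133, 0.991, -0.0]
contact_force: [-0.6, 0.7, 0.3]
width: -0.001
```

play_rows(plan=[{"dx":-2,"dy":0,"dz":0,"hand":-1,"twist":0},{"dx":-3,"dy":0,"dz":0,"hand":-1,"twist":0},{"dx":-4,"dy":0,"dz":0,"hand":-1,"twist":0},{"dx":-4,"dy":0,"dz":0,"hand":-1,"twist":0}])

```text
clock: 21.85
ee_pos: [0.6077, -0.142, 0.0869]
ee_rot: [-0.002, 0.133, 0.991, 0.0]
contact_force: [-7.1, 0.9, 2.1]
width: 0.007
```

```bash
python3 st.py
```

```text
box xyz mm [-11.5   0.3  86.9] yaw err(world deg) 360.0 [-7.1  0.9  2.1]
```

Wall touched again. Lift and check from two wrist places.

play_rows(plan=[{"dx":15,"dy":0,"dz":0,"hand":-1,"twist":0},{"dx":15,"dy":0,"dz":-40,"hand":-1,"twist":0},{"dx":12,"dy":0,"dz":-85,"hand":-1,"twist":0},{"dx":10,"dy":0,"dz":-130,"hand":-1,"twist":0},{"dx":10,"dy":0,"dz":-175,"hand":-1,"twist":0},{"dx":10,"dy":0,"dz":-213,"hand":-1,"twist":0},{"dx":10,"dy":0,"dz":-213,"hand":-1,"twist":0}])

```text
clock: 22.55
ee_pos: [0.6014, -0.1405, 0.3064]
ee_rot: [0.005, 0.133, 0.991, 0.0]
contact_force: [-0.4, -0.7, 0.5]
width: 0.002
```

```bash
cat > chk.py <<'E'
from h import *
import sys
np.set_printoptions(precision=4,suppress=True)
T=tool();im=r.camera("wrist");cv2.imwrite(f"pics/{sys.argv[1]}.png",im[:,:,::-1]);C=cam("wrist",T)
b=np.load("box.npy");c,s=np.cos(b[2]),np.sin(b[2])
g=lambda x,y,z:proj(C,[b[0]+c*x-s*y,b[1]+s*x+c*y,z]).round(1)
for q in((-.006,0,.085),(0,0,.085),(0,0,.095),(0,-.0155,.0735),(0,.0155,.0735),(0,-.0155,.09),(0,.0155,.09)):print(q,g(*q))
x0,y0=g(-.003,0,.085).astype(int)
for y in range(y0-6,y0+13):
    w=np.nonzero(im[y,x0-30:x0+30].min(1)>208)[0]+x0-30
    print(y,im[y,x0-14:x0+15:7].tolist(),"white",(w.min(),w.max(),len(w)) if len(w) else None)
for n in("cassette_1","flap"):print(n,[(d["conf"],np.array(d["position"])*[560,420]) for d in r.look_for("wrist",n)])
E
python3 chk.py w13
```

```text
(-0.006, 0, 0.085) [277.  179.3]
(0, 0, 0.085) [277.  185.1]
(0, 0, 0.095) [276.9 187.9]
(0, -0.0155, 0.0735) [261.9 182.1]
(0, 0.0155, 0.0735) [292.  182.1]
(0, -0.0155, 0.09) [261.3 186.5]
(0, 0.0155, 0.09) [292.6 186.5]
176 [[169, 179, 184], [170, 181, 185], [168, 180, 183], [172, 183, 187], [168, 179, 184]] white None
177 [[171, 182, 185], [171, 183, 185], [172, 183, 187], [169, 181, 185], [169, 180, 183]] white None
178 [[180, 187, 190], [186, 196, 198], [185, 195, 196], [183, 192, 193], [174, 185, 187]] white None
179 [[209, 211, 210], [225, 229, 228], [228, 231, 230], [226, 228, 227], [204, 207, 207]] white (np.int64(263), np.int64(290), 28)
180 [[215, 216, 215], [243, 244, 242], [244, 244, 242], [243, 244, 241], [236, 237, 235]] white (np.int64(263), np.int64(291), 29)
181 [[229, 229, 229], [246, 246, 243], [245, 245, 242], [245, 245, 241], [242, 243, 241]] white (np.int64(263), np.int64(291), 29)
182 [[224, 226, 224], [245, 245, 242], [245, 245, 243], [244, 245, 242], [241, 242, 240]] white (np.int64(263), np.int64(292), 30)
183 [[216, 218, 217], [240, 241, 236], [242, 243, 
[... 604 characters left out ...]
, 128, 127], [119, 124, 126]] white None
189 [[112, 118, 121], [113, 119, 120], [113, 121, 121], [111, 117, 120], [110, 117, 120]] white None
190 [[111, 116, 121], [111, 117, 120], [107, 118, 118], [110, 118, 120], [112, 118, 121]] white None
191 [[111, 119, 121], [111, 117, 119], [110, 120, 119], [112, 118, 120], [111, 119, 121]] white None
192 [[113, 119, 121], [112, 117, 119], [107, 113, 116], [108, 116, 118], [111, 117, 120]] white None
193 [[119, 125, 130], [115, 127, 129], [115, 124, 125], [115, 123, 124], [113, 122, 122]] white None
194 [[142, 151, 155], [141, 152, 156], [139, 149, 153], [142, 152, 155], [140, 149, 152]] white None
cassette_1 [(0.5, array([279.776, 184.086]))]
flap []
```

play_rows(plan=[{"dx":25,"dy":25,"dz":0,"hand":-1,"twist":0},{"dx":50,"dy":50,"dz":0,"hand":-1,"twist":0},{"dx":50,"dy":50,"dz":0,"hand":-1,"twist":0},{"dx":50,"dy":50,"dz":0,"hand":-1,"twist":0}])

```text
clock: 23.1
ee_pos: [0.564, -0.0774, 0.2991]
ee_rot: [-0.001, 0.132, 0.991, 0.0]
contact_force: [-0.8, -0.6, 0.1]
width: 0.001
```

```bash
python3 chk.py w14
```

```text
(-0.006, 0, 0.085) [227.6 233.2]
(0, 0, 0.085) [227.8 238.6]
(0, 0, 0.095) [226.6 242.5]
(0, -0.0155, 0.0735) [214.6 234.2]
(0, 0.0155, 0.0735) [243.8 234.3]
(0, -0.0155, 0.09) [212.  240.5]
(0, 0.0155, 0.09) [242.4 240.6]
229 [[124, 132, 134], [166, 178, 181], [167, 176, 181], [167, 177, 181], [111, 119, 120]] white None
230 [[163, 173, 178], [171, 182, 185], [168, 180, 184], [172, 183, 186], [157, 168, 170]] white None
231 [[166, 176, 180], [165, 177, 180], [165, 178, 181], [164, 175, 178], [165, 175, 178]] white None
232 [[162, 172, 176], [176, 186, 187], [175, 183, 187], [173, 182, 185], [172, 181, 184]] white None
233 [[140, 148, 151], [214, 218, 216], [211, 215, 215], [210, 214, 213], [208, 213, 212]] white (np.int64(217), np.int64(240), 19)
234 [[118, 121, 124], [242, 241, 238], [240, 240, 237], [241, 241, 238], [240, 241, 238]] white (np.int64(216), np.int64(243), 28)
235 [[120, 123, 123], [242, 243, 240], [243, 243, 240], [243, 244, 240], [243, 243, 240]] white (np.int64(216), np.int64(243), 28)
236 [[121, 124, 126], [240, 240, 237], [242, 243, 239], [242, 243, 239], [243, 2
[... 581 characters left out ...]
None
242 [[117, 124, 125], [144, 144, 145], [148, 150, 148], [149, 151, 148], [153, 155, 152]] white None
243 [[106, 112, 114], [112, 119, 119], [114, 119, 120], [113, 118, 120], [112, 115, 116]] white None
244 [[102, 110, 112], [104, 110, 112], [105, 112, 114], [102, 111, 113], [103, 113, 114]] white None
245 [[105, 112, 115], [101, 109, 114], [105, 112, 116], [105, 112, 116], [105, 112, 113]] white None
246 [[104, 112, 114], [102, 111, 112], [105, 111, 115], [106, 113, 114], [105, 112, 113]] white None
247 [[106, 113, 114], [103, 111, 112], [103, 112, 113], [102, 111, 112], [107, 114, 116]] white None
cassette_1 [(0.66, array([232.288, 236.082])), (0.57, array([321.72 ,  63.504]))]
flap []
```

Both views agree: the second cassette lies low (z ≈ 0.0735), below a clear lip. I'll move the arm clear and compare the scene with the start.

play_rows(plan=[{"dx":20,"dy":40,"dz":0,"hand":-1,"twist":0},{"dx":40,"dy":80,"dz":0,"hand":-1,"twist":0},{"dx":60,"dy":120,"dz":0,"hand":-1,"twist":0},{"dx":80,"dy":165,"dz":0,"hand":-1,"twist":0},{"dx":100,"dy":210,"dz":0,"hand":-1,"twist":0},{"dx":110,"dy":255,"dz":0,"hand":-1,"twist":0},{"dx":120,"dy":300,"dz":0,"hand":-1,"twist":0},{"dx":120,"dy":340,"dz":0,"hand":-1,"twist":0}])

```text
clock: 24.05
ee_pos: [0.5385, 0.2836, 0.3]
ee_rot: [-0.0, 0.133, 0.991, 0.0]
contact_force: [1.4, 0.0, 0.1]
width: 0.001
```

Run:
```python
from h import *
print(r.get_obs()["ee_pos"])
b=np.load("box.npy");c,s=np.cos(b[2]),np.sin(b[2])
P=dict(slot=[b[0]-0.0*s,b[1],.09],cup1=[.603,.28,.05],cup2=[.476,-.005,.05],stamp=[.629,-.257,.05],pen=[.686,.036,.005],lid=[.303,.399,.01])
for cn in("scene","side"):
    n=r.camera(cn)[:,:,::-1];o=cv2.imread(f"pics/{cn}0.png");C=cam(cn);cv2.imwrite(f"pics/{cn}9.png",n)
    for k,X in P.items():
        x,y=proj(C,X).round().astype(int);h=5 if k=="slot" else 18;R=slice(max(y-h,0),y+h+1),slice(max(x-h,0),x+h+1)
        if o[R].size==0: continue
        a,bb=[cv2.cvtColor(i[R],cv2.COLOR_BGR2GRAY).astype(np.float32) for i in(o,n)]
        print(cn,k,(x,y),"meandiff",np.abs(a-bb).mean().round(1),"max",np.abs(a-bb).max(),"shift",np.round(cv2.phaseCorrelate(a,bb)[0],2))
        if k=="slot": print(a.astype(int));print(bb.astype(int))
    for q in ("flap","cassette_1"): print(q,[(round(d["conf"],2),(np.array(d["position"])*[560,420]).round()) for d in r.look_for(cn,q)])
```

```text
[0.53845788 0.28361161 0.29996725]
scene slot (np.int64(351), np.int64(205)) meandiff 12.4 max 91.0 shift [ 0.24 -0.47]
[[ 98  93  90  93  97  97  97  96 112 133 154]
 [118  95  91  89  91  97  96  95 100 103 119]
 [144 108 102 101  92  94  96  97  97  95 102]
 [145 112 109 114 108 100  95  97  97  96  96]
 [154 126 113 118 119 113 106 100  97  96  95]
 [167 155 134 123 119 119 116 105  95  95  95]
 [179 183 171 143 123 120 118 113 101  97  96]
 [183 186 183 167 142 124 119 117 111 102  96]
 [183 184 183 181 170 149 128 119 117 108  98]
 [185 185 184 182 175 167 150 131 128 118  99]
 [183 183 177 157 135 143 159 159 161 153 125]]
[[ 97  93  90  92  97  97  95  95 112 133 153]
 [119  96  92  90  93  97  97  96 100 103 119]
 [144 108 102 100  93  94  97  97  97  96 102]
 [146 112 111 115 111 106 100  98  96  96  96]
 [155 129 119 129 139 140 130 111  98  96  96]
 [169 173 165 155 156 158 151 127 102  97  97]
 [180 194 199 184 173 166 157 144 119 101  97]
 [183 188 196 203 226 215 166 155 145 122 102]
 [184 184 187 196 218 207 168 161 157 132 102]
 [185 186 185 184 182 177 173 167 163 1
[... 1365 characters left out ...]
 99  92 101 114 130 160 182 170]
 [113 113 112 111 111 114 125 147 173 187 173]
 [111 111 118 132 133 135 152 177 193 195 191]
 [108 111 130 154 162 164 170 179 183 182 181]
 [113 128 157 180 187 176 152 137 134 136 140]
 [128 157 183 191 181 154 123 109 110 110 114]]
side cup1 (np.int64(225), np.int64(269)) meandiff 10.6 max 92.0 shift [0.09 0.21]
side cup2 (np.int64(283), np.int64(217)) meandiff 1.7 max 4.0 shift [-0.02  0.01]
side stamp (np.int64(237), np.int64(185)) meandiff 2.0 max 15.0 shift [0.01 0.  ]
side pen (np.int64(206), np.int64(237)) meandiff 1.2 max 4.0 shift [ 0.01 -0.01]
side lid (np.int64(367), np.int64(318)) meandiff 26.9 max 99.0 shift [ 0.01 -0.03]
flap []
cassette_1 []
```

The scene outside is unmoved, but the slot interior is brighter than at the start. A strongly sideways view will settle the height of the cassette seen there.

play_rows(plan=[{"dx":-25,"dy":-36,"dz":0,"hand":-1,"twist":0},{"dx":-50,"dy":-71,"dz":0,"hand":-1,"twist":0},{"dx":-75,"dy":-107,"dz":0,"hand":-1,"twist":0},{"dx":-100,"dy":-142,"dz":0,"hand":-1,"twist":0},{"dx":-125,"dy":-178,"dz":0,"hand":-1,"twist":0},{"dx":-150,"dy":-214,"dz":0,"hand":-1,"twist":0},{"dx":-170,"dy":-243,"dz":0,"hand":-1,"twist":0},{"dx":-170,"dy":-243,"dz":0,"hand":-1,"twist":0}])

```text
clock: 25.15
ee_pos: [0.6386, -0.0067, 0.3007]
ee_rot: [0.001, 0.139, 0.99, -0.002]
contact_force: [-1.2, -0.7, 0.0]
width: 0.002
```

```bash
cat > lat.py <<'E'
from h import *
import sys
T=tool();print(T[:3,3].round(4));im=r.camera("wrist");cv2.imwrite(f"pics/{sys.argv[1]}.png",im[:,:,::-1]);C=cam("wrist",T)
b=np.load("box.npy");c,s=np.cos(b[2]),np.sin(b[2])
g=lambda x,y,z:proj(C,[b[0]+c*x-s*y,b[1]+s*x+c*y,z]).round(1)
for z in(.066,.071,.076,.085,.09):print(z,"cassette edges at x=0",g(0,-.0155,z),g(0,.0155,z))
print("slot z85",g(0,-.018,.085),g(0,.018,.085),"z95",g(0,-.018,.095),g(0,.018,.095),"lip",g(-.006,-.018,.085),g(-.006,.018,.085))
lo=np.array([g(-.006,-.018,.085),g(0,.018,.095),g(-.006,.018,.085),g(0,-.018,.095)]);x0,y0=lo.min(0).astype(int)-5;x1,y1=lo.max(0).astype(int)+6
print("cols",x0,x1)
for y in range(y0,y1): print(y," ".join("%3d"%v for v in im[y,x0:x1].mean(1)))
E
python3 lat.py w15
```

```text
[ 0.6386 -0.0067  0.3007]
0.066 cassette edges at x=0 [129.7 184. ] [159.5 183.8]
0.071 cassette edges at x=0 [127.9 185.3] [158. 185.]
0.076 cassette edges at x=0 [126.  186.6] [156.5 186.4]
0.085 cassette edges at x=0 [122.5 189.1] [153.7 188.8]
0.09 cassette edges at x=0 [120.5 190.5] [152.1 190.2]
slot z85 [120.  189.1] [156.2 188.8] z95 [115.8 192. ] [153.  191.6] lip [119.1 183.2] [155.5 182.9]
cols 110 161
177 103 102 104 102 101 102 104 105 104 105 101 106 107 102 107 114 142 161 168 168 169 169 169 167 168 170 170 169 169 172 171 171 172 170 172 172 166 151 122 102  98  99  99 102 107  99 106 106 104 105 104
178 106 105 103 107 113 110 110 113 110 106 108 110 114 114 115 119 143 162 170 170 170 171 169 169 169 171 170 170 172 171 174 172 173 174 172 174 170 156 130 114 113 112 110 110 114 118 118 115 113 111 111
179 139 140 138 139 142 143 143 140 143 144 144 146 144 145 145 148 153 165 173 175 175 174 174 173 171 174 178 177 176 176 180 177 176 177 178 181 176 168 156 152 150 152 148 150 149 149 152 151 151 151 151
180 166 167 167 165 167 166 169 169 168 166 169 168 170 170
[... 2984 characters left out ...]
 112 109 108 110 108 108 109 109 109 108 108 107 108 109 107 106 107 107 106
195 102 104 107 107 108 105 107 107 105 107 108 107 108 109 109 111 107 108 107 108 107 108 108 107 109 112 111 109 109 108 107 108 108 108 111 109 107 109 108 108 107 107 108 107 108 109 108 105 104 107 107
196 102 101 102 103 105 107 106 106 106 103 103  99 107 107 110 108 109 109 107 103 105 107 110 108 110 109 108 105 105 108 106 108 108 109 108 107 104 103 108 107 109 109 109 109 106 105 102 105 107 110 109
197 104 106 104 110 108 107 106 107 110 105 107 110 111 112 115 111 114 108 112 110 113 113 110 109 110 109 108 107 109 111 116 112 107 108 107 105 108 110 115 120 118 115 113 114 113 114 115 114 118 116 110
```

The sideways view puts its left edge at column 128, where 126 means a top at z = 76 mm and 122.5 means 85 mm. So the second cassette has dropped and lies stacked inside. I'm handing in.

```bash
python3 -c "
from workcell import r
print(r.get_obs()['clock'], r.get_obs()['qd'].round(3)); print(r.hand_in())"
```

```text
25.2 [-0.048 -0.01  -0.055  0.006 -0.01   0.003 -0.02 ]
the job is handed in; nothing more can be done
None
```

I posted both cassettes of the crossed pair through the slot of the larger grey box and handed the job in at 25 s. The upper one went first. I gripped each at its free end, slid it in along the tongue, and pushed it home with shut fingers until they touched the front face (about 8 N).

**Cassettes inside:** the last wrist views show the lip clear. The second cassette's top is at about 72–76 mm above the table, so it has dropped. After its own push, the first measured about 71 mm. The rear ends appear a few millimetres in front of the upper face (about x = -4 mm), which puts the centres at about 46 mm; the limit is 35 mm.

**Other objects:** cup_02 with its cassette, the stamp and the pen show no shift between the first and last scene pictures. For cup_01 and the lid the matched shift is under a quarter of a pixel. But the pictures differ more there (I put that down to the arm and the removed cassettes), so that check is weaker.

**Not confirmed:** the flap was never detected in any picture. That it hangs shut is inferred from both cassettes lying below it. The slot looks brighter in the scene camera than at the start, which fits seeing the white cassettes through the gap.

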